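# Mount the spare air cylinder in its hinged clamp

## Robot

A 7-joint arm with a two-finger parallel gripper is mounted at the origin on the work surface. World frame = base frame: x ahead of the robot, y to its left, z up, the work surface at z = 0. Lengths are in m, angles in rad, forces in N, time in s.
With the tool pointing down it reaches from about 0.4 to 0.85 m from the base axis. Payload 4.5 kg.
Tool frame: the origin (TCP) lies on the centre line of the jaws, within the pads' length; the fingertips stand 22 mm ahead of it and the grasp point (between the pads) lies 3 mm ahead of it; z points along the fingers, x is the direction in which the jaws open and shut, and the axes are right-handed (so a half turn about z gives the same grasp; the last joint's range is limited). The gripper opens to 85 mm and grips with 20 to 120 N. Pads are 22 mm wide; open, the fingers measure 114 mm over their backs; the gripper's body (76 mm by 85 mm) begins 54 mm behind the grasp point. The pads swing forward as they close: fully open they stand 13 mm farther back than shut.
Start: joints at [1.292, 0.689, -0.195, 1.565, 0.157, 0.902, -0.215], TCP at [0.192, -0.595, 0.253] pointing down, gripper open.
Joint ranges: [-3.01, 3.01], [-0.46, 2.08], [-1.47, 1.51], [0.13, 2.56], [-1, 4.14], [0.04, 2.09], [-2.66, 2.66]. Speed limits (rad/s): [2.57, 2.57, 3.14, 3.14, 3.14, 3.14, 3.14].

## Interface

Orientations are given as a unit quaternion [w, x, y, z].
In Python, from workcell import * gives the robot as it stands.
- The arm moves only by the tool drive_tool, never from a script. Its argument "rows" is one flat list of numbers, 6 for each row, row after row: the shift along the tool's x, y, z in m, then the turn, a rotation vector about the tool's x, y, z in degrees. In form: [dx, dy, dz, rx, ry, rz, dx, dy, dz, rx, ry, rz, ...]. A call has 1 to 12 rows; each row is the pose to reach, as a shift and turn from the pose commanded when the call began, along the tool's axes at that moment; what a row does not reach only later rows make up. A row lasts 1/8 s, in which the tool goes at most 62.5 mm and 10.7 degrees, less where a joint would pass 70% of its speed; a pose out of reach is approached as far as the arm can. A call with a gripper value outside its range is refused whole. "jaw" is the closure in counts, from 0 (fully open) to 255 (shut), set as the call begins (left out, the last holds). The fingers move at their own pace and stop on an object; "grip_force" is the grip in N (left out, the last holds). Time passes only in rows, so rows that repeat a pose let the fingers close. It gives the time, the measured TCP pose, the force and the opening at its end, in the units of the state.
- get_state(): the state, without advancing time (a new reading comes with each control period).
- read_camera(name): name is "side" or "top"; returns the picture (480x640x3 uint8, red, green, blue); there is no depth.
- camera_info(name): a dict with "fov_y" (degrees; the focal length in pixels is half the picture's height over the tangent of half this angle, whatever the lens; pixels are square), "cx", "cy" (the principal point, pixels), "R" (3x3) and "t" (3): a world point X has camera coordinates R X + t. Camera axes: x right, y down, z forward; pixel columns grow to the right and rows downward; lengths in m; the calibration is good to about 2 mm. A picture is of the moment at which its call begins. camera_info takes no time and is no camera call.
- hand_in(): hands the job in, once; it reports no verdict.
The state is a dict: "time": time; "q": joint angles; "qvel": joint speeds; "joint_efforts": joint torques, N m; "eef_pos": TCP position; "ee_rot": TCP orientation; "force": force on the tool from outside, world axes, zero at the start; "moment": the same for the moment, N m; "width": finger opening in m.
Only numpy, scipy, OpenCV 4.12 (cv2) and the standard library are available. Lean on these libraries where they do the work, as an engineer would, in place of code of your own. Each camera call takes 0.05 s, during which the arm holds its last target.

## Task

Take the air cylinder off its keyhole rack (slide it along to the slot's wide end, then lift) and lay it, stud down, in the two saddles of the clamp mount, centred between them. Then swing the hinged cap over it until it is fully shut, and only after that swing the bolt upright, right home into the cap's slot. Leave the other things on the bench where they are.

Things in the scene. Friction and masses are not known exactly. Their poses are not given: they have to be found in the camera images.
- cylinder: Air cylinder to mount: plain aluminium barrel 36 mm in diameter, 164 mm long, with dark end caps, lying level, about 0.45 kg; a thin rod with a 20 mm dark end piece reaches 112 mm from the origin along +x. Origin on the barrel's axis at mid-length, x along the axis, z up. Grip it across the barrel at mid-length.
- stud (a point): Middle of the underside of the cylinder's headed hanging stud, 36 mm below the barrel's axis at mid-length. Neck 11 mm in diameter, head 22 mm in diameter and 6 mm thick. At the start it sits in the narrow part of the rack's keyhole, 20 to 30 mm from the rack's origin towards the upturned plate; barrel's axis 50 mm above the bench.
- rack: Keyhole rack, fixed: dark steel channel 220 mm long, top plate (48 mm wide, 5 mm thick) 28 mm above the bench, feet out to 45 mm either side, upturned end plate 66 mm high at x = -123 mm. Origin on the bench; x along the slot, z up. Slot 15 mm wide from x = -40 to 11 mm, then its wide end, 32 mm wide, to x = 45 mm (away from the upturned plate). The plate holds the stud's head down but for the wide end.
- wide_end (a point): Where the cylinder's origin must come, slid along the rack's +x, for the stud's head to be in the middle of the wide end: 28 mm from the rack's origin, 50 mm above the bench. About 6 mm to spare each way for the lift. Short 8 mm rails on the plate carry and guide the barrel.
- mount: Clamp mount of dark steel, fixed: base 190 x 136 x 10 mm with two 90 degree V saddles along its x: the clamp's, 32 mm wide at x = +58 mm, with pale hinged cap and swing bolt, and a plain one, 16 mm wide at x = -58 mm; 92 mm open between them. Origin on the bench midway between the saddles; y towards the cap's hinge (bolt on the -y side), z up.
- seat (a point): Where the cylinder's origin comes to rest when it lies in both saddles, its x along the mount's x: midway between them, 62 mm above the bench; axes as the mount's. The V's top edges are 22 mm either side and 4 mm lower.
- cap (a joint): Angle of the hinged cap (rad): 0 shut over the barrel, growing as it swings up and away to the mount's +y; 1.57 on end; stop at 2.2; starts at 1.75 to 2.1. Stiff hinge (0.1 N m friction): stays where it is left. An arch 34 mm wide, its top 26 mm above the barrel's axis when shut, ends in a flat ear 8 mm thick with an open slot 13 mm wide; the ear's end is 89 mm from the hinge.
- cap_hinge (a point): On the cap's hinge pin, middle of its width: at 58, 32, 62 mm in the mount's frame. The hinge runs along the mount's x.
- cap_ear (a point): Middle of the outer face of the cap's ear, 74 mm from the hinge; turns with the cap. When shut it is the ear's top, 70 mm above the bench, at 58, -42 mm in the mount's frame. The ear reaches 15 mm either way from here. Pushing here swings the cap over and shut.
- bolt (a joint): Angle of the swing bolt (rad): 0 upright, home in the cap's slot; growing as it leans out to the mount's -y; stop at 1.1; starts at 0.8 to 1.1. Stiff pivot (0.06 N m friction): stays where it is left. Upright, its nut bars the cap's way.
- bolt_pivot (a point): Pivot of the bolt: at 58, -48, 22 mm in the mount's frame; it turns about the mount's x.
- bolt_nut (a point): Centre of the bolt's round brass nut, 26 mm in diameter and 20 mm long along the bolt, 63 mm from the pivot; a stub stands 9 mm beyond the nut; the shank is 9 mm thick. Turns with the bolt. Home, the nut's underside is 5 mm above the shut ear.
- tin_dish: Bystander, loose: shallow steel dish, 72 mm across, 18 mm high. Origin at its underside's middle.
- tape_roll: Bystander, loose: card tape roll, 90 mm across, 45 mm high. Origin at its underside's middle.
- cement_can: Bystander, loose: steel can, 76 mm across, 110 mm high. Origin at its underside's middle.
- carton: Bystander, loose: small carton 70 x 90 x 100 mm high. Origin at its underside's middle.
- brush: Bystander, loose: hand brush lying flat. Origin at its underside's middle.
- screwdriver: Bystander, loose: screwdriver lying flat. Origin at its underside's middle.
- heel_block: Bystander, loose: wooden heel block 90 x 60 x 45 mm high. Origin at its underside's middle.
Not all that is in view belongs to the job. What is meant by the cylinder is not brown, pink or turquoise, and is the larger of those in its own colour.

How it is judged:
By the outcome, as a careful person would: the job done as asked, in the order asked, and still so for the second after the job is handed in, with the robot touching nothing.
It also fails if it takes over 61 s, if anything falls off the work surface, if the arm or the gripper's body presses on something with over 40 N, if the wrist force passes 120 N, or if a joint passes its speed limit or range.

## Working session

There is one attempt and no reset: what is moved stays moved. The work goes in short steps, Python scripts to look and compute and a tool call to move; the robot and the scene stay as the last step left them, time stands still between calls to the robot, and variables do not carry over. Pictures are saved under pics/ and viewed, and the job is handed in when it is done.

Besides the shell and the picture viewer there is one more tool, called after "Request:" as name(argument=value, ...), one argument or row to a line, values as JSON. drive_tool: Moves the arm, as the interface text tells. Its arguments: {"type":"object","properties":{"rows":{"type":"array"},"jaw":{"type":"number"},"grip_force":{"type":"number"}},"required":["rows"]}

```bash
mkdir -p pics; ls; python3 - <<'E'
from workcell import *
import cv2
for n in ("side","top"):
    im=read_camera(n); cv2.imwrite(f"pics/{n}0.png",im[:,:,::-1]); print(n,camera_info(n))
s=get_state(); print(s)
E
```

```text
pics
side {'fov_y': 47.17217705764687, 'cx': 320.452988620909, 'cy': 248.40842926631706, 'R': array([[-0.71654734, -0.697213  ,  0.02130592],
       [-0.49471233,  0.48642354, -0.72017487],
       [ 0.49175158, -0.52657969, -0.69346537]]), 't': array([0.36771952, 0.29510629, 1.35297296])}
top {'fov_y': 49.497062272241166, 'cx': 323.70559820491013, 'cy': 245.44677884939546, 'R': array([[ 0.00505972, -0.99966124,  0.0255305 ],
       [-0.99486379, -0.00761326, -0.10093596],
       [ 0.10109614, -0.02488866, -0.99456529]]), 't': array([-0.02871727,  0.51484958,  1.33683735])}
{'time': 0.1, 'q': array([ 1.29179975,  0.6899151 , -0.19451767,  1.56624698,  0.15727906,
        0.90250355, -0.21508517]), 'qvel': array([ 0.00136667, -0.00107146, -0.00146689, -0.00272987,  0.00088643,
       -0.00102235, -0.00014803]), 'joint_efforts': array([-3.18637482e-03, -5.40607059e+01, -1.27175231e+00, -1.58988690e+01,
        9.29826521e-03,  4.37614144e-03, -3.84893985e-05]), 'eef_pos': array([ 0.19211831, -0.5941587 ,  0.25255295]), 'ee_rot': array([-4.50994033e-04,  8.08638729e-01, -5.88304935e-01, -7.11352354e-04]), 'force': array([-0.33534294,  0.78624784,  0.50976722]), 'moment': array([-0.01122255,  0.00397862,  0.00301865]), 'width': 0.0856720368361335}
```

View pics/top0.png

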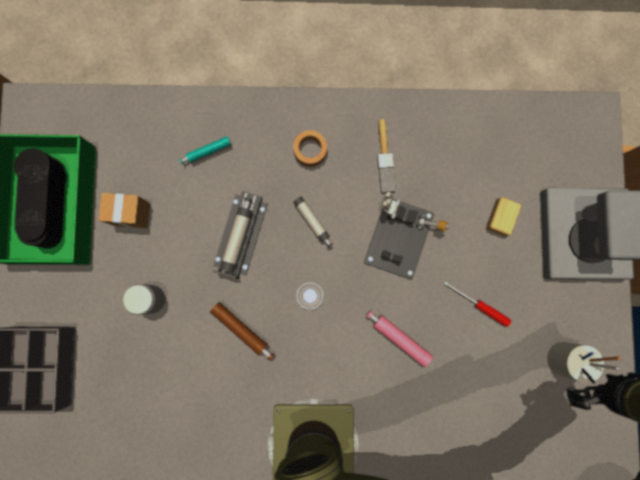

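View pics/side0.png

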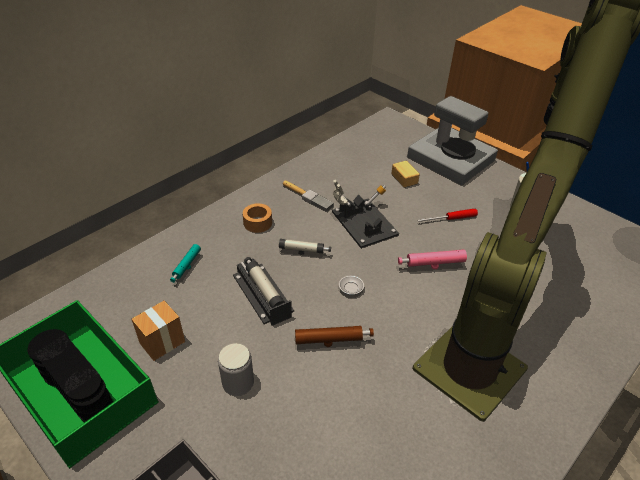

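The top view shows the rack with the pale cylinder at about (240,236) and the mount at about (402,240), with the bolt's nut near (442,226). I'll zoom in on both.

```bash
python3 - <<'E'
import cv2,numpy as np
t=cv2.imread("pics/top0.png"); s=cv2.imread("pics/side0.png")
def crop(im,x,y,w,h,k):
    c=cv2.resize(im[y:y+h,x:x+w],None,fx=k,fy=k,interpolation=cv2.INTER_CUBIC)
    for i in range(0,w,10):
        cv2.line(c,(i*k,0),(i*k,8 if i%50 else 16),(0,255,255),1)
        cv2.putText(c,str(x+i),(i*k,22),0,.33,(0,255,255),1)
    for i in range(0,h,10):
        cv2.line(c,(0,i*k),(8,i*k),(0,255,255),1); cv2.putText(c,str(y+i),(9,i*k+4),0,.33,(0,255,255),1)
    return c
cv2.imwrite("pics/c1.png",crop(t,205,185,75,100,6)[:600])
cv2.imwrite("pics/c2.png",crop(t,355,185,100,100,6))
cv2.imwrite("pics/c3.png",crop(s,225,245,80,85,7))
cv2.imwrite("pics/c4.png",crop(s,315,170,90,80,7))
E
```

```text
(no output)
```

View pics/c1.png

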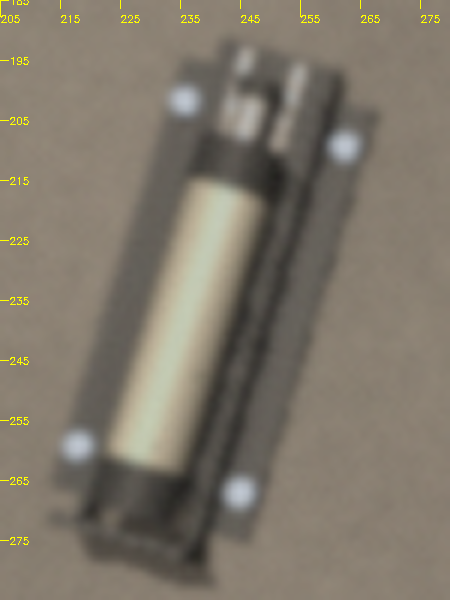

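View pics/c2.png

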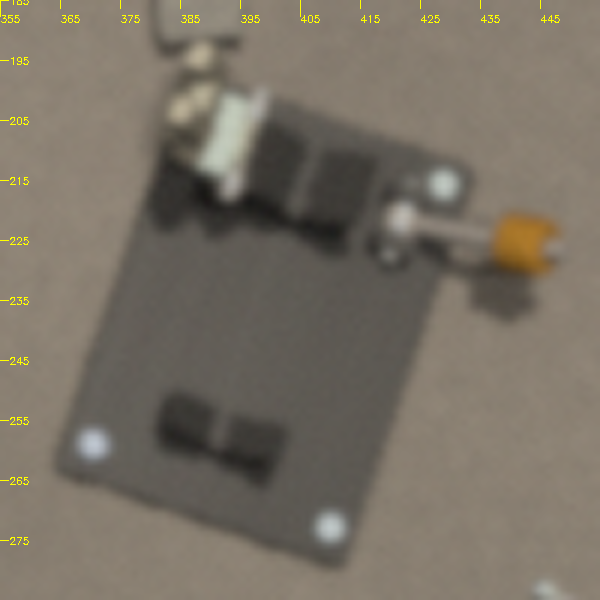

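View pics/c3.png

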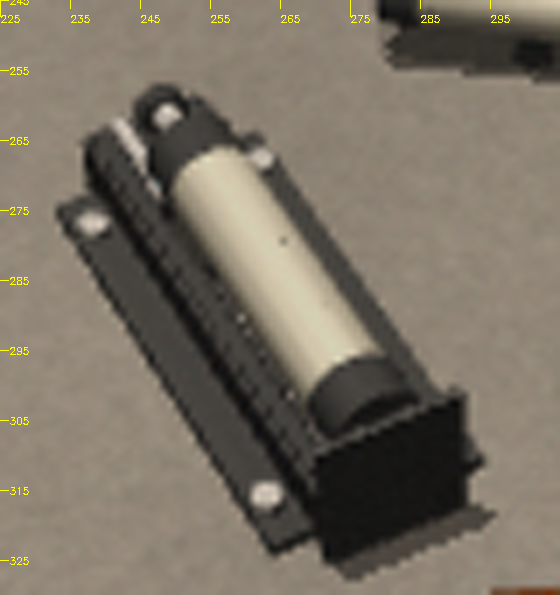

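View pics/c4.png

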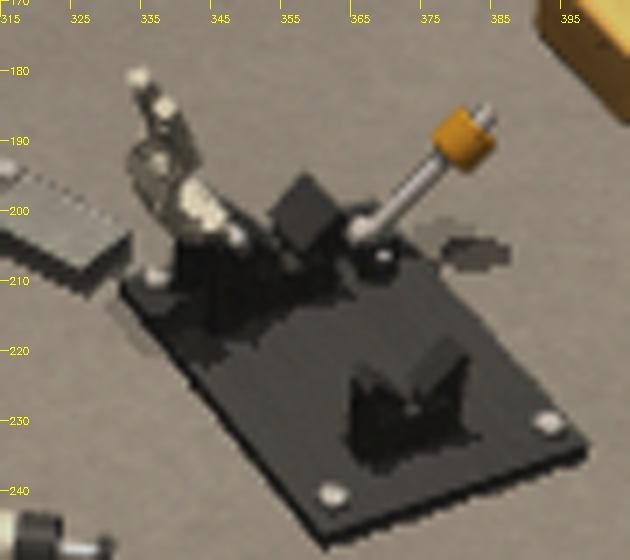

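```bash
cat > h.py <<'E'
import numpy as np,cv2,json
from workcell import *
from scipy.optimize import least_squares
C={n:camera_info(n) for n in("top","side")}
def proj(n,X):
    c=C[n]; f=240/np.tan(np.radians(c["fov_y"]/2)); p=np.atleast_2d(X)@c["R"].T+c["t"]
    return np.c_[c["cx"]+f*p[:,0]/p[:,2],c["cy"]+f*p[:,1]/p[:,2]]
def W(p,L):
    L=np.atleast_2d(L)/1000.; c,s=np.cos(p[2]),np.sin(p[2])
    return np.c_[p[0]+c*L[:,0]-s*L[:,1],p[1]+s*L[:,0]+c*L[:,1],L[:,2]]
def fit(obs,p0):
    # obs: (cam,(u,v),(x,y,z mm))
    def r(p): return np.concatenate([(proj(n,W(p,L))[0]-uv) for n,uv,L in obs])
    s=least_squares(r,p0,loss="soft_l1"); print(s.x,np.round(r(s.x).reshape(-1,2),1).tolist()); return s.x
def crop(im,x,y,w,h,k):
    c=cv2.resize(im[y:y+h,x:x+w],None,fx=k,fy=k,interpolation=cv2.INTER_CUBIC)
    for i in range(0,w,10):
        cv2.line(c,(i*k,0),(i*k,8),(0,255,255),1); cv2.putText(c,str(x+i),(i*k,22),0,.33,(0,255,255),1)
    for i in range(0,h,10):
        cv2.line(c,(0,i*k),(8,i*k),(0,255,255),1); cv2.putText(c,str(y+i),(9,i*k+4),0,.33,(0,255,255),1)
    return c
def draw(c,n,P,x,y,k,col=(0,0,255)):
    q=((proj(n,P)-[x,y]+.5)*k).astype(int)
    cv2.polylines(c,[q.reshape(-1,1,2)],False,col,1)
E
cat > f.py <<'E'
from h import *
m=fit([("top",(364,263),(-95,68,10)),("top",(410.5,279),(-95,-68,10)),("top",(433,212),(95,-68,10)),
 ("side",(332,210),(95,68,10)),("side",(361.5,246),(-95,68,10)),("side",(398,233),(-95,-68,10))],[.5,-.2,-.3])
r=fit([("top",(213.5,266.5),(-110,45,4)),("top",(246,275),(-110,-45,4)),("top",(267.5,203),(110,-45,4)),("top",(235,195),(110,45,4)),
 ("side",(233.5,275.5),(110,45,4)),("side",(265,323),(-110,45,4)),
 ("side",(270,310),(-123,24,66)),("side",(291,301),(-123,-24,66))],[.5,.2,-.2])
cy=fit([("top",(246,209),(82,0,52)),("top",(243,216),(62,0,50)),("top",(228.8,262.3),(-62,0,50))],[.5,.2,-.2])
np.save("p.npy",[m,r,cy])
print("cyl centre in rack", np.array([[np.cos(r[2]),np.sin(r[2])],[-np.sin(r[2]),np.cos(r[2])]])@(cy[:2]-r[:2]))
a=np.linspace(0,2*np.pi,40)
def circ(x): return np.c_[0*a+x,18*np.cos(a),50+18*np.sin(a)]
for n,x,y,w,h,k,o in(("top",205,185,75,100,6,"d1"),("top",355,185,100,100,6,"d2"),("side",225,245,80,85,7,"d3"),("side",315,170,90,80,7,"d4")):
    im=cv2.imread(f"pics/{n}0.png"); c=crop(im,x,y,w,h,k)
    bx=lambda X,Y,z,x0=0:np.array([[x0-X,-Y,z],[x0+X,-Y,z],[x0+X,Y,z],[x0-X,Y,z],[x0-X,-Y,z]])
    draw(c,n,W(m,bx(95,68,10)),x,y,k); draw(c,n,W(m,bx(16,22,58,58)),x,y,k,(0,255,0)); draw(c,n,W(m,bx(8,22,58,-58)),x,y,k,(0,255,0))
    draw(c,n,W(r,bx(110,45,4)),x,y,k);draw(c,n,W(r,bx(110,24,28)),x,y,k,(0,255,0));draw(c,n,W(r,[[-123,24,66],[-123,-24,66]]),x,y,k)
    for e in(-82,82): draw(c,n,W(cy,circ(e)),x,y,k,(255,0,0))
    cv2.imwrite(f"pics/{o}.png",c)
E
python3 f.py; cd pics; python3 -c "
import cv2,numpy as np
A=[cv2.imread(f'd{i}.png') for i in(1,2,3,4)]
f=lambda a:cv2.copyMakeBorder(a,0,600-a.shape[0],0,0,0)
cv2.imwrite('e1.png',cv2.resize(np.hstack([f(A[0]),f(A[1])]),None,fx=.75,fy=.75)); cv2.imwrite('e2.png',cv2.resize(np.hstack([f(A[2]),f(A[3])]),None,fx=.67,fy=.67))"
```

```text
[ 0.53936335 -0.22385368 -0.31925029] [[-1.2, 0.1], [1.0, 0.6], [-0.1, 0.3], [-1.2, -0.8], [-0.6, -0.2], [0.9, -0.7]]
[ 0.54887391  0.19530187 -0.25710627] [[-1.0, 2.0], [-0.5, 2.4], [0.5, -5.0], [0.6, -5.7], [-3.2, -4.3], [0.4, 1.1], [4.0, -0.9], [-0.3, 0.8]]
[ 0.52715034  0.19996201 -0.28476702] [[-0.3, -0.2], [0.4, 0.3], [-0.0, -0.0]]
cyl centre in rack [-0.02219451 -0.00101697]
```

View pics/e1.png

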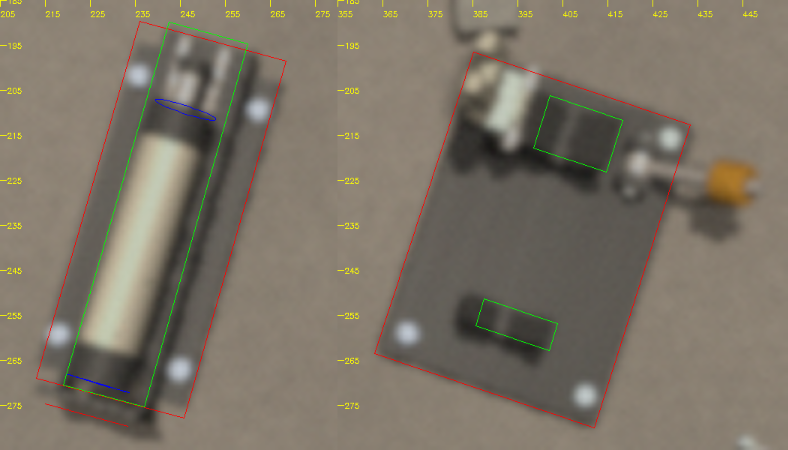

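View pics/e2.png

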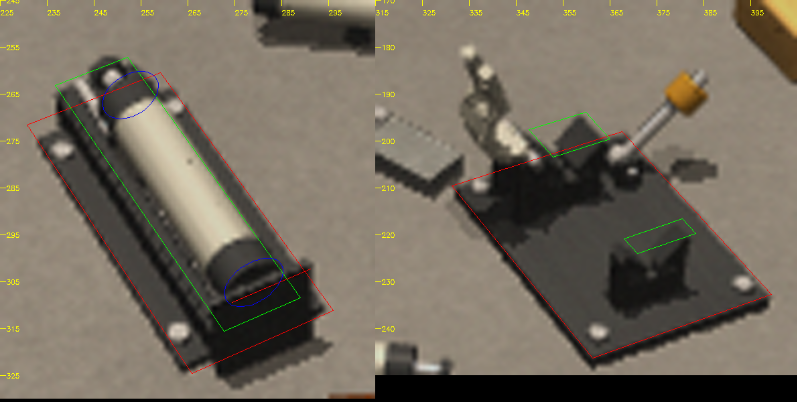

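```bash
python3 - <<'E'
import cv2,numpy as np
t=cv2.cvtColor(cv2.imread("pics/top0.png"),6).astype(float); t=cv2.GaussianBlur(t,(9,3),0)
us=[];vs=[]
for u in range(20,610,20):
    g=np.diff(t[70:110,u]); i=np.argmin(g); 
    p=-g[max(i-2,0):i+3]; us.append(u); vs.append(70.5+(np.arange(max(i-2,0),i+3)*p).sum()/p.sum())
print(np.round(vs,1)); P=np.polyfit(us,vs,1); print(np.round(vs-np.polyval(P,us),1))
E
```

```text
[82.2 82.3 83.  83.4 83.5 83.6 84.3 84.2 84.7 85.  85.1 85.4 85.8 86.
 86.3 86.9 87.4 87.  87.6 88.  88.2 88.6 88.6 89.3 89.4 89.6 90.2 90.3
 90.2 90. ]
[-0.1 -0.3  0.1  0.2 -0.  -0.2  0.2 -0.2  0.1  0.1 -0.1 -0.1 -0.  -0.1
 -0.1  0.2  0.5 -0.3  0.1  0.1  0.1  0.2 -0.1  0.3  0.1 -0.   0.3  0.1
 -0.3 -0.7]
```

```bash
cat > g.py <<'E'
from h import *
obs=[("top",(213.5,266.5),(-1,45,4)),("top",(246.5,275),(-1,-45,4)),("top",(268,203),(1,-45,4)),("top",(235.5,195),(1,45,4)),
 ("side",(233.5,275.5),(1,45,4)),("side",(264,324),(-1,45,4)),
 ("top",(242,191.5),(110,24,28)),("top",(262,197),(110,-24,28)),("side",(237,266),(110,24,28))]
def r(p):
    o=[]
    for n,uv,L in obs:
        L=np.array(L,float)
        if abs(L[0])==1: L[0]*=p[3]
        o.append(proj(n,W(p,L))[0]-uv)
    return np.concatenate(o)
s=least_squares(r,[.55,.2,-.26,100],x_scale=[.01,.01,.01,1],loss="soft_l1"); print(s.x,np.round(r(s.x).reshape(-1,2),1).tolist())
R=s.x[:3]
def fc(obs):
    def q(p): return np.concatenate([(proj(n,W(p,np.array(L)*[p[3] if abs(L[0])==1 else 1,1,1]))[0]-uv) for n,uv,L in obs])
    s=least_squares(q,[.53,.2,-.28,62]);print(s.x,np.round(q(s.x).reshape(-1,2),1).tolist());return s.x
cy=fc([("top",(246,209),(82,0,52)),("top",(243,216.3),(1,0,50)),("top",(228.8,262.3),(-1,0,50)),
 ("side",(254,269.2),(1,0,50)),("side",(273.3,299),(-1,0,50))])[:3]
c,s_=np.cos(R[2]),np.sin(R[2]); print("cyl in rack",np.array([[c,s_],[-s_,c]])@(cy[:2]-R[:2]))
m=np.load("p.npy")[0]; np.save("p.npy",[m,R,cy])
a=np.linspace(0,2*np.pi,40)
def circ(x): return np.c_[0*a+x,18*np.cos(a),50+18*np.sin(a)]
A=[]
for n,x,y,w,h,k in(("top",205,185,75,100,6),("side",225,245,80,85,7)):
    im=cv2.imread(f"pics/{n}0.png"); c=crop(im,x,y,w,h,k)
    bx=lambda X,Y,z,x0=0:np.array([[x0-X,-Y,z],[x0+X,-Y,z],[x0+X,Y,z],[x0-X,Y,z],[x0-X,-Y,z]])
    draw(c,n,W(R,bx(s.x[3],45,4)),x,y,k);draw(c,n,W(R,bx(110,24,28)),x,y,k,(0,255,0));draw(c,n,W(R,[[-123,24,66],[-123,-24,66]]),x,y,k)
    for e in(-82,-62,62,82): draw(c,n,W(cy,circ(e)),x,y,k,(255,0,0))
    A.append(cv2.copyMakeBorder(c,0,600-c.shape[0],0,0,0))
cv2.imwrite("pics/e3.png",cv2.resize(np.hstack(A),None,fx=.78,fy=.78))
E
python3 g.py
```

```text
[ 0.5435479   0.19516743 -0.26619696 99.57936746] [[-0.2, -0.0], [-0.3, 0.7], [-0.7, 0.9], [-0.6, -0.1], [-0.2, -1.3], [0.6, -1.4], [0.4, -0.0], [-2.0, -0.6], [0.9, -2.6]]
[ 0.52842619  0.20113694 -0.29354488 61.49712144] [[-0.5, -0.6], [0.1, -0.3], [-0.6, -0.8], [1.0, 0.2], [1.0, 0.5]]
cyl in rack [-0.01615946  0.00178127]
```

View pics/e3.png

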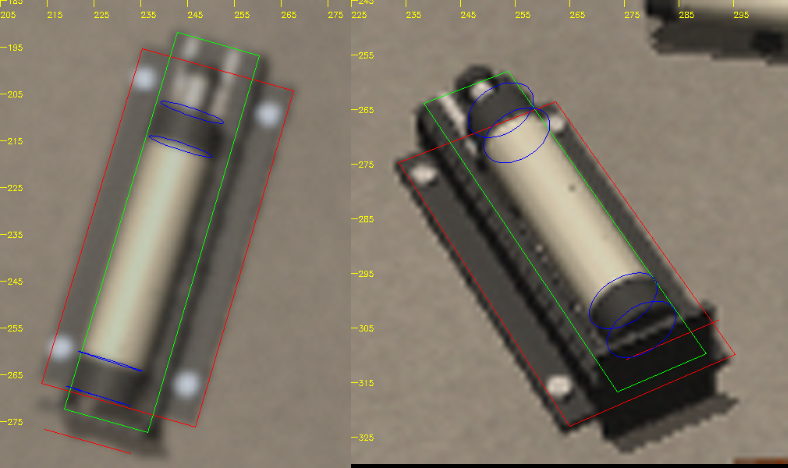

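```bash
cat > e.py <<'E'
from h import *
from scipy.ndimage import map_coordinates
G={n:cv2.GaussianBlur(cv2.cvtColor(cv2.imread(f"pics/{n}0.png"),6).astype(float),(0,0),.8) for n in C}
def camc(n): return -C[n]["R"].T@C[n]["t"]
def sil(n,p,x0,x1,z=50,r=18):
    cam=camc(n); c,s=np.cos(p[2]),np.sin(p[2]); d=cam[:2]-p[:2]; L=np.array([-s*d[0]+c*d[1],cam[2]-z/1000])*1000
    D=np.hypot(*L); a0=np.arctan2(L[1],L[0]); b=np.arccos(r/D)
    return [[(x0,r*np.cos(a),z+r*np.sin(a)),(x1,r*np.cos(a),z+r*np.sin(a))] for a in(a0+b,a0-b)]
def refine(p,edges,sil_args=None,it=6,S=4.):
    # edges: (cam, A, B, sign) sign: +1 brighter on the left-normal side; inside point local
    for k in range(it):
        E=list(edges(p)); meas=[]
        for n,A,B,inside,br in E:
            P=np.array(A)+(np.array(B)-A)*np.linspace(.04,.96,25)[:,None]
            uv=proj(n,W(p,P)); ui=proj(n,W(p,[inside]))[0]
            d=uv[-1]-uv[0]; nn=np.array([-d[1],d[0]])/np.hypot(*d)
            if (ui-uv.mean(0))@nn>0: nn=-nn   # outward
            t=np.arange(-S,S+.01,.25); sm=uv[:,None]+t[None,:,None]*nn
            v=map_coordinates(G[n],[sm[...,1],sm[...,0]],order=1); g=np.gradient(v,axis=1)*br
            i=g.argmax(1); ok=g.max(1)>1.2
            for j in np.where(ok)[0]: meas.append((n,P[j],nn,uv[j]+t[i[j]]*nn,A))
        def r(q): return np.array([(proj(n,W(q,P))[0]-m)@nn for n,P,nn,m,_ in meas])
        p=least_squares(r,p,loss="soft_l1",f_scale=.4,x_scale=[.01,.01,.01]).x; S=max(2.,S-.5)
    e=r(p); 
    out={}
    for (n,P,nn,m,A),x in zip(meas,e): out.setdefault((n,)+tuple(np.round(A)),[]).append(x)
    for kk,v in out.items(): print("  ",kk,len(v),np.round(np.median(v),2))
    print(np.round(p,4)); return p
m,R,cy=np.load("p.npy")
def em(p):
    for n in C:
        for A,B in(((-95,68,10),(95,68,10)),((-95,-68,10),(95,-68,10)),((-95,-68,10),(-95,68,10)),((95,-68,10),(95,68,10))):
            yield n,A,B,(0,0,10),1
def er(p):
    for n in C:
        for A,B in(((-99,45,4),(99,45,4)),((-99,-45,4),(99,-45,4))): yield n,A,B,(0,0,4),1
    for Y in(1,-1):
      for X in (1,-1): yield "top",(99.6*X,45*Y,4),(99.6*X,27*Y,4),(0,0,4),1
    yield "top",(110,-24,28),(110,24,28),(0,0,28),1
def ec(p):
    for n in C:
        for A,B in sil(n,p,-58,58): yield n,A,B,(0,0,50),-1
print("mount");m=refine(m,em)
print("rack");R=refine(R,er)
print("cyl");cy=refine(cy,ec)
c,s_=np.cos(R[2]),np.sin(R[2]); print("cyl in rack",np.array([[c,s_],[-s_,c]])@(cy[:2]-R[:2]),cy[2]-R[2])
np.save("p2.npy",[m,R,cy])
E
python3 e.py
```

```text
mount
   ('top', np.int64(-95), np.int64(68), np.int64(10)) 24 -0.0
   ('top', np.int64(-95), np.int64(-68), np.int64(10)) 49 -0.49
   ('top', np.int64(95), np.int64(-68), np.int64(10)) 20 -0.99
   ('side', np.int64(-95), np.int64(68), np.int64(10)) 25 -1.5
   ('side', np.int64(-95), np.int64(-68), np.int64(10)) 50 -1.25
   ('side', np.int64(95), np.int64(-68), np.int64(10)) 23 -0.25
[ 0.5383 -0.2238 -0.325 ]
rack
   ('top', np.int64(-99), np.int64(45), np.int64(4)) 21 0.0
   ('top', np.int64(-99), np.int64(-45), np.int64(4)) 25 -1.0
   ('side', np.int64(-99), np.int64(45), np.int64(4)) 25 -1.24
   ('side', np.int64(-99), np.int64(-45), np.int64(4)) 24 0.12
   ('top', np.float64(100.0), np.float64(45.0), np.float64(4.0)) 22 -0.24
   ('top', np.float64(-100.0), np.float64(45.0), np.float64(4.0)) 21 -0.51
   ('top', np.float64(100.0), np.float64(-45.0), np.float64(4.0)) 25 -0.23
   ('top', np.float64(-100.0), np.float64(-45.0), np.float64(4.0)) 23 -0.52
   ('top', np.int64(110), np.int64(-24), np.int64(28)) 15 0.02
[ 0.5464  0.1962 -0.2741]
cyl
[134.9947 -40.4408   8.9027]
cyl in rack [140.42891314  -2.7256552 ] 9.17681580075063
```

```bash
python3 - <<'E'
s=open("e.py").read()
s=s.replace('''(0,0,50),-1
print''','''(0,0,50),-1
    for X in(61.5,-61.5): 
        yield "top",(X,-8,66.1),(X,8,66.1),(0,0,66),-1
        yield "side",(X,-8,66.1),(X,8,66.1),(0,0,66),-1
print''')
open("e.py","w").write(s)
E
python3 e.py | sed -n '/^cyl/,$p'
```

```text
cyl
   ('top', np.float64(-58.0), np.float64(-18.0), np.float64(47.0)) 25 1.0
   ('top', np.float64(-58.0), np.float64(18.0), np.float64(53.0)) 25 1.0
   ('side', np.float64(-58.0), np.float64(-17.0), np.float64(56.0)) 25 1.0
   ('side', np.float64(-58.0), np.float64(17.0), np.float64(44.0)) 25 0.99
   ('top', np.float64(62.0), np.float64(-8.0), np.float64(66.0)) 25 -0.24
   ('side', np.float64(62.0), np.float64(-8.0), np.float64(66.0)) 25 0.25
   ('top', np.float64(-62.0), np.float64(-8.0), np.float64(66.0)) 25 -0.0
   ('side', np.float64(-62.0), np.float64(-8.0), np.float64(66.0)) 25 -0.0
[ 0.5269  0.2018 -0.2813]
cyl in rack [-2.02595950e-02  8.27290281e-05] -0.007173833120376061
```

```bash
cat > mv.py <<'E'
import numpy as np,json,sys,os
from scipy.spatial.transform import Rotation as Ro
def load():
    if os.path.exists("cmd.json"):
        d=json.load(open("cmd.json")); return np.array(d["p"]),Ro.from_quat(d["q"])
    # start pose: tool down, x yaw -72.08deg
    return np.array([.192,-.595,.253]),down(np.degrees(-2*np.arctan2(.588305,.808639)))
def down(yaw,tilt=None):
    r=Ro.from_euler("z",yaw,degrees=True)*Ro.from_euler("x",180,degrees=True)
    return r
def plan(tg,save=True,dp=4,da=1):
    """tg: list of (p, Rot, nrows) ; prints rows"""
    p0,R0=load(); rows=[]; pa,Ra=p0,R0
    for p,R,n in tg:
        dv=(Ra.inv()*R).as_rotvec()
        for i in range(1,n+1):
            f=i/n; pp=pa+(np.array(p)-pa)*f; RR=Ra*Ro.from_rotvec(dv*f)
            s=R0.inv().apply(pp-p0); a=np.degrees((R0.inv()*RR).as_rotvec())
            rows+= [round(float(x),dp) for x in s]+[round(float(x),da) for x in a]
        pa,Ra=np.array(p),R
    rows=[0 if x==0 else x for x in rows]
    print(len(rows)//6,"rows",rows)
    s,a=np.array(rows[-6:-3]),np.array(rows[-3:])
    p=p0+R0.apply(s); R=R0*Ro.from_rotvec(np.radians(a))
    if save: json.dump({"p":p.tolist(),"q":R.as_quat().tolist()},open("cmd.json","w"))
    print("end",p.round(4),"yaw",np.degrees(np.arctan2(*R.as_matrix()[[1,0],0])).round(2))
E
python3 - <<'E'
from mv import *
p,R=load(); print(R.as_matrix().round(3))
plan([((.40,-.35,.25),down(0),6),((.50,.0,.24),down(60),6)])
plan([((.5212,.2034,.20),down(74.0),5),((.5212,.2034,.12),down(74),3)])
E
```

```text
[[ 0.308 -0.951 -0.   ]
 [-0.951 -0.308 -0.   ]
 [ 0.     0.    -1.   ]]
12 rows [-0.0282, -0.0456, 0.0005, 0, 0, -12.0, -0.0564, -0.0911, 0.001, 0, 0, -24.0, -0.0845, -0.1367, 0.0015, 0, 0, -36.0, -0.1127, -0.1822, 0.002, 0, 0, -48.0, -0.1409, -0.2278, 0.0025, 0, 0, -60.1, -0.1691, -0.2733, 0.003, 0, 0, -72.1, -0.2195, -0.3071, 0.0047, 0, 0, -82.1, -0.2698, -0.3409, 0.0063, 0, 0, -92.1, -0.3202, -0.3747, 0.008, 0, 0, -102.1, -0.3706, -0.4086, 0.0097, 0, 0, -112.1, -0.4209, -0.4424, 0.0113, 0, 0, -122.1, -0.4713, -0.4762, 0.013, 0, 0, -132.1]
end [ 0.5  -0.    0.24] yaw 60.03
8 rows [0.0374, -0.0167, 0.008, 0, 0, -2.8, 0.0747, -0.0333, 0.016, 0, 0, -5.6, 0.1121, -0.05, 0.024, 0, 0, -8.4, 0.1494, -0.0666, 0.032, 0, 0, -11.2, 0.1868, -0.0833, 0.04, 0, 0, -14.0, 0.1868, -0.0833, 0.0667, 0, 0, -14.0, 0.1868, -0.0833, 0.0933, 0, 0, -14.0, 0.1868, -0.0833, 0.12, 0, 0, -14.0]
end [0.5212 0.2034 0.12  ] yaw 74.03
```

Request:
drive_tool(
  rows=[-0.028,-0.046,0,0,0,-10,-0.056,-0.091,0,0,0,-20,-0.085,-0.137,0,0,0,-30,-0.113,-0.182,0,0,0,-40,-0.141,-0.228,0,0,0,-50,-0.169,-0.273,0,0,0,-60,-0.22,-0.307,0,0,0,-70,-0.27,-0.341,0,0,0,-80,-0.32,-0.375,0,0,0,-90,-0.37,-0.409,0.01,0,0,-100,-0.42,-0.442,0.012,0,0,-110,-0.47,-0.476,0.013,0,0,-120],
  jaw=0,
)

```text
time: 1.6
eef_pos: [0.5007, 0.0005, 0.2399]
ee_rot: [0.0, 0.913, 0.409, -0.0]
force: [1.2, -0.5, -0.6]
width: 0.0855
```

```bash
rm -f cmd.json; cat >> mv.py <<'E'
def done(*l):
    p0,R0=load(); p=p0+R0.apply(l[:3]); R=R0*Ro.from_rotvec(np.radians(l[3:]))
    json.dump({"p":p.tolist(),"q":R.as_quat().tolist()},open("cmd.json","w"))
    m=R.as_matrix(); print("cmd",p.round(4),"x-yaw",np.degrees(np.arctan2(m[1,0],m[0,0])).round(2))
E
python3 - <<'E'
from mv import *
done(-.47,-.476,.013,0,0,-120)
plan([((.5212,.2034,.20),down(74.0),6),((.5212,.2034,.11),down(74),3)],save=False,dp=3)
E
```

```text
cmd [ 0.5002 -0.0013  0.24  ] x-yaw 47.93
9 rows [0.028, -0.02, 0.007, 0, 0, -4.3, 0.055, -0.041, 0.013, 0, 0, -8.7, 0.083, -0.061, 0.02, 0, 0, -13.0, 0.111, -0.081, 0.027, 0, 0, -17.4, 0.138, -0.101, 0.033, 0, 0, -21.7, 0.166, -0.122, 0.04, 0, 0, -26.1, 0.166, -0.122, 0.07, 0, 0, -26.1, 0.166, -0.122, 0.1, 0, 0, -26.1, 0.166, -0.122, 0.13, 0, 0, -26.1]
end [0.5209 0.2037 0.11  ] yaw 74.03
```

Request:
drive_tool(
  rows=[0.028,-0.02,0.007,0,0,-4.3,0.055,-0.041,0.013,0,0,-8.7,0.083,-0.061,0.02,0,0,-13.0,0.111,-0.081,0.027,0,0,-17.4,0.138,-0.101,0.033,0,0,-21.7,0.166,-0.122,0.04,0,0,-26.1,0.166,-0.122,0.07,0,0,-26.1,0.166,-0.122,0.1,0,0,-26.1,0.166,-0.122,0.13,0,0,-26.1,0.166,-0.122,0.13,0,0,-26.1],
)

```text
time: 2.85
eef_pos: [0.5199, 0.2027, 0.1083]
ee_rot: [-0.0, 0.798, 0.602, -0.003]
force: [0.2, -0.6, 0.6]
width: 0.085
```

```bash
python3 - <<'E'
from mv import *; from h import *
done(0.166, -0.122, 0.13, 0, 0, -26.1)
s=get_state(); print(s["eef_pos"],s["force"],s["q"].round(2))
a=crop(cv2.cvtColor(read_camera("top"),4),195,175,85,110,5); b=crop(cv2.cvtColor(read_camera("side"),4),215,220,90,110,5)
cv2.imwrite("pics/g1.png",np.hstack([a,b])[:600])
E
```

```text
cmd [0.5209 0.2037 0.11  ] x-yaw 74.03
[0.51991913 0.20273751 0.1082568 ] [ 0.23923279 -0.60562414  0.63697425] [-0.08  0.9  -0.66  1.86  0.85  0.69  0.04]
```

View pics/g1.png

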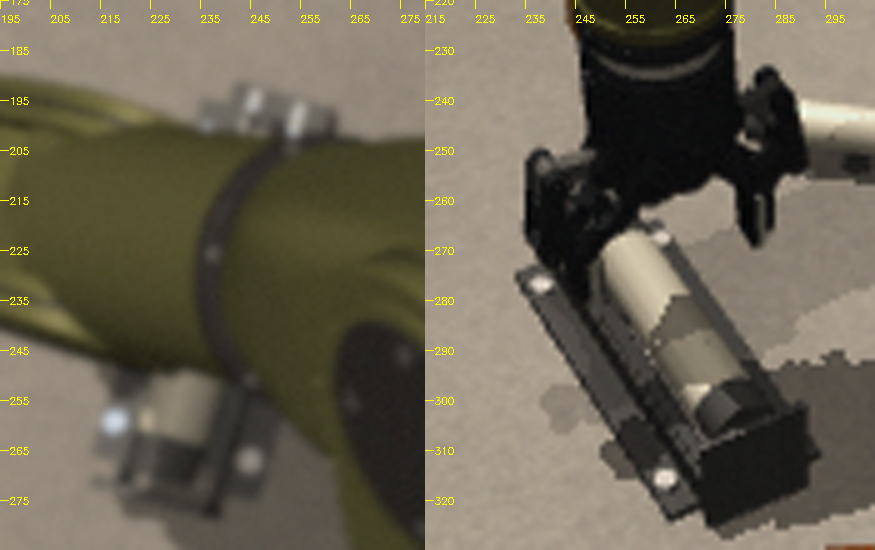

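```bash
python3 - <<'E'
from mv import *
plan([((.5220,.2043,.0595),down(74.0),4)],save=False)
E
```

```text
4 rows [0.0002, 0.0002, 0.0126, 0, 0, 0, 0.0005, 0.0004, 0.0252, 0, 0, 0, 0.0007, 0.0007, 0.0379, 0, 0, 0, 0.0009, 0.0009, 0.0505, 0, 0, 0]
end [0.522  0.2043 0.0595] yaw 74.03
```

Request:
drive_tool(
  rows=[0,0,0.0126,0,0,0,0.0005,0.0005,0.0252,0,0,0,0.001,0.001,0.0379,0,0,0,0.001,0.001,0.0505,0,0,0,0.001,0.001,0.0505,0,0,0],
)

```text
time: 3.58
eef_pos: [0.5218, 0.2042, 0.0585]
ee_rot: [-0.0, 0.798, 0.602, -0.001]
force: [0.8, -0.5, 0.1]
width: 0.0856
```

Request:
drive_tool(
  rows=[0,0,0,0,0,0,0,0,0,0,0,0,0,0,0,0,0,0,0,0,0,0,0,0,0,0,0,0,0,0,0,0,0,0,0,0],
  jaw=255,
  grip_force=60,
)

```text
time: 4.32
eef_pos: [0.5226, 0.2033, 0.0605]
ee_rot: [0.001, 0.799, 0.602, -0.001]
force: [-0.5, -2.5, 6.3]
width: 0.0342
```

Request:
drive_tool(
  rows=[0,0,-0.001,0,0,0,0,0.007,-0.001,0,0,0,0,0.014,-0.001,0,0,0,0,0.021,-0.001,0,0,0,0,0.028,-0.001,0,0,0,0,0.035,-0.001,0,0,0,0,0.042,-0.001,0,0,0,0,0.049,-0.001,0,0,0,0,0.049,-0.001,0,0,0],
)

```text
time: 5.45
eef_pos: [0.5694, 0.1901, 0.0606]
ee_rot: [0.0, 0.799, 0.602, -0.001]
force: [-3.8, -1.9, 1.5]
width: 0.0339
```

```bash
python3 - <<'E'
from mv import *; from h import *
done(.001,.001,.0505,0,0,0); done(0,.049,-.001,0,0,0)
s=get_state(); print(s["eef_pos"],s["force"],s["moment"],s["width"])
p=s["eef_pos"]; d=(p[:2]-[.5226,.2033]); print("moved along",d@[np.cos(-.278),np.sin(-.278)])
b=crop(cv2.cvtColor(read_camera("side"),4),215,220,90,110,5)
cv2.imwrite("pics/g2.png",b)
E
```

```text
cmd [0.5221 0.2043 0.0595] x-yaw 74.03
cmd [0.5692 0.1909 0.0605] x-yaw 74.03
[0.5693839  0.1901434  0.06057102] [-3.76639889 -1.88743869  1.52837827] [-0.60284516  0.65105736  0.06914226] 0.03390979003792652
moved along 0.04859829165052228
```

View pics/g2.png

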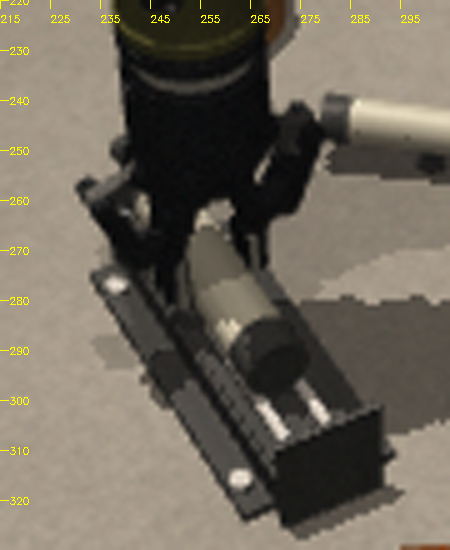

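The barrel slid towards the wide end: its near cap is now at (268,292), clear of the plate. Now I'll try a gentle lift and check the force.

Request:
drive_tool(
  rows=[0,0,-0.003,0,0,0,0,0,-0.006,0,0,0,0,0,-0.009,0,0,0,0,0,-0.012,0,0,0,0,0,-0.012,0,0,0],
)

```text
time: 6.12
eef_pos: [0.5699, 0.1914, 0.0732]
ee_rot: [0.0, 0.799, 0.602, 0.0]
force: [0.0, -0.7, -4.1]
width: 0.0343
```

```bash
python3 - <<'E'
from mv import *; from h import *
done(0,0,-.012,0,0,0)
s=get_state(); print(s["eef_pos"],s["force"],s["moment"],s["width"])
E
```

```text
cmd [0.5692 0.1909 0.0725] x-yaw 74.03
[0.56993107 0.19135988 0.07317823] [ 0.04074176 -0.66733697 -4.10972626] [-0.1666614  -0.09366107 -0.00040749] 0.034330977401720544
```

```bash
python3 - <<'E'
from mv import *
plan([((.5692,.1909,.15),down(74.0),3),((.5341,-.2223,.2),down(71.55),9)],save=False,dp=3)
E
```

```text
12 rows [0, 0, -0.026, 0, 0, 0, 0, 0, -0.052, 0, 0, 0, 0, 0, -0.078, 0, 0, 0, -0.045, 0.009, -0.083, 0, 0, 0.3, -0.09, 0.018, -0.089, 0, 0, 0.6, -0.136, 0.027, -0.094, 0, 0, 0.8, -0.181, 0.035, -0.1, 0, 0, 1.1, -0.226, 0.044, -0.105, 0, 0, 1.4, -0.271, 0.053, -0.111, 0, 0, 1.7, -0.316, 0.062, -0.116, 0, 0, 1.9, -0.362, 0.071, -0.122, 0, 0, 2.2, -0.407, 0.08, -0.128, 0, 0, 2.5]
end [ 0.5342 -0.2224  0.2005] yaw 71.53
```

Request:
drive_tool(
  rows=[0,0,-0.026,0,0,0,0,0,-0.06,0,0,0,0,0,-0.1,0,0,0,-0.04,0.009,-0.12,0,0,0.3,-0.09,0.018,-0.138,0,0,0.6,-0.136,0.027,-0.138,0,0,0.8,-0.181,0.035,-0.138,0,0,1.1,-0.226,0.044,-0.138,0,0,1.4,-0.271,0.053,-0.138,0,0,1.7,-0.316,0.062,-0.138,0,0,1.9,-0.362,0.071,-0.138,0,0,2.2,-0.407,0.08,-0.138,0,0,2.5],
)

```text
time: 7.62
eef_pos: [0.5342, -0.2232, 0.2108]
ee_rot: [-0.0, 0.811, 0.585, 0.0]
force: [0.9, -0.3, -4.1]
width: 0.0341
```

Request:
drive_tool(
  rows=[0,0,0,0,0,0,0,0,0,0,0,0],
)

```text
time: 7.88
eef_pos: [0.5345, -0.2212, 0.2108]
ee_rot: [-0.0, 0.811, 0.585, 0.001]
force: [0.4, 1.0, -3.8]
width: 0.0343
```

```bash
python3 - <<'E'
from mv import *; from h import *
done(-.407,.08,-.138,0,0,2.5)
s=get_state(); print(s["eef_pos"],s["force"],s["moment"],s["width"],s["q"].round(2))
t=cv2.cvtColor(read_camera("top"),4);sd=cv2.cvtColor(read_camera("side"),4)
cv2.imwrite("pics/t1.png",t);cv2.imwrite("pics/s1.png",sd)
a=crop(t,350,160,110,120,5); b=crop(sd,300,80,110,170,5)
cv2.imwrite("pics/g3.png",a);cv2.imwrite("pics/g4.png",cv2.resize(b,None,fx=.7,fy=.7))
E
```

```text
cmd [ 0.5342 -0.2224  0.2105] x-yaw 71.53
[ 0.5345006  -0.22118762  0.21081758] [ 0.37622812  1.01581611 -3.8390384 ] [ 0.09733494  0.01056547 -0.02788704] 0.03434226879812449 [ 0.77  0.8  -0.83  1.73  0.71  0.94  0.9 ]
```

View pics/g3.png

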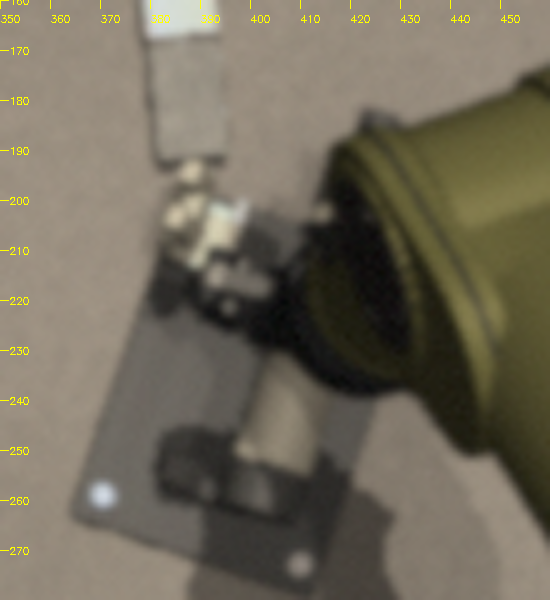

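View pics/g4.png

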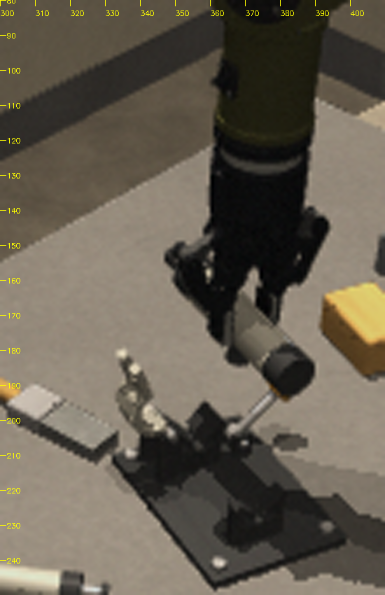

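```bash
python3 - <<'E'
from h import *
y=np.radians(-18.47); c=np.array([.5342+.0046*np.cos(y),-.2224+.0046*np.sin(y),y])
a=np.linspace(0,2*np.pi,60)
circ=lambda x,z:np.c_[0*a+x,18*np.cos(a),z+18*np.sin(a)]
A=[]
for n,f,x,y0,w,h,k in(("top","t1",380,220,60,60,8),("side","s1",350,150,60,60,8)):
    im=crop(cv2.imread(f"pics/{f}.png"),x,y0,w,h,k)
    draw(im,n,W(c,circ(-82,200)),x,y0,k); draw(im,n,W(c,circ(-61.5,200)),x,y0,k,(0,255,0)); A.append(im)
cv2.imwrite("pics/g5.png",np.hstack(A)[:,:800*2]); 
cv2.imwrite("pics/g5.png",cv2.resize(np.hstack(A),(800,400)))
E
```

```text
(no output)
```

View pics/g5.png

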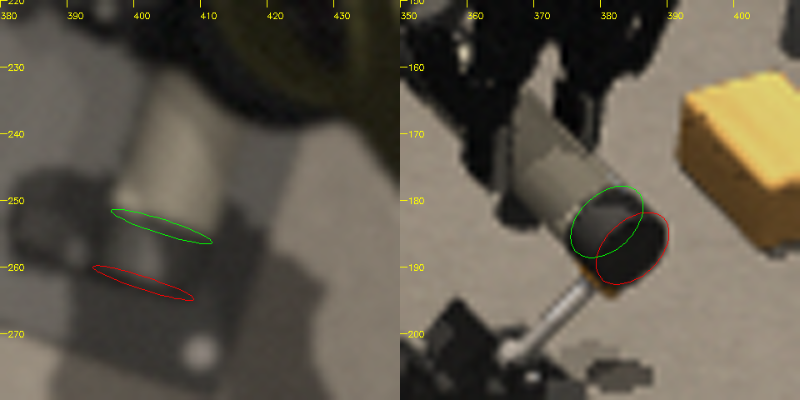

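Request:
drive_tool(
  rows=[0,0,0.025,0,0,0,0,0,0.05,0,0,0,0,0,0.075,0,0,0,0,0,0.1,0,0,0,0,0,0.115,0,0,0,0,0,0.125,0,0,0,0,0,0.125,0,0,0],
)

```text
time: 8.85
eef_pos: [0.5346, -0.2218, 0.0856]
ee_rot: [-0.0, 0.811, 0.585, -0.0]
force: [1.1, 0.6, -4.6]
width: 0.0341
```

```bash
python3 - <<'E'
from mv import *; from h import *
done(0,0,.125,0,0,0)
s=get_state(); print(s["eef_pos"],s["force"],s["moment"],s["width"])
t=cv2.cvtColor(read_camera("top"),4);sd=cv2.cvtColor(read_camera("side"),4)
cv2.imwrite("pics/t2.png",t);cv2.imwrite("pics/s2.png",sd)
a=crop(t,355,180,80,100,5); b=crop(sd,315,150,80,100,5)
cv2.imwrite("pics/g6.png",np.hstack([a,b]))
E
```

```text
cmd [ 0.5342 -0.2224  0.0855] x-yaw 71.53
[ 0.534556   -0.22181241  0.0856217 ] [ 1.12446245  0.56267274 -4.5515484 ] [-0.0129052   0.00423272  0.00237489] 0.03413444672031473
```

View pics/g6.png

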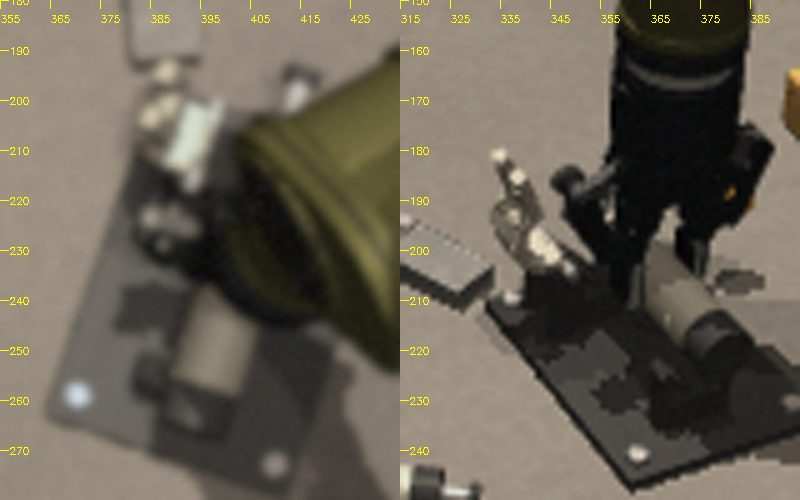

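```bash
python3 - <<'E'
from h import *
m=np.load("p2.npy")[0]
for z in(75,):
  for n in C: print(n,proj(n,W(m,[[-61.5,18,z],[-61.5,-18,z],[-82,0,z],[-61.5,0,z],[-61.5,0,z+18]])).round(1).tolist())
c=np.array([.5342+.0046*np.cos(-.3224),-.2224+.0046*np.sin(-.3224),-.3224]); a=np.linspace(0,2*np.pi,60)
A=[]
for n,f,x,y0 in(("top","t2",370,220),("side","s2",350,200)):
    im=crop(cv2.imread(f"pics/{f}.png"),x,y0,50,50,8)
    for P,col in((c,(0,255,0)),(m,(0,0,255))):
      for X in(-61.5,-82): draw(im,n,W(P,np.c_[0*a+X,18*np.cos(a),75+18*np.sin(a)]),x,y0,8,col)
    A.append(im)
cv2.imwrite("pics/g7.png",np.hstack(A))
E
```

```text
top [[388.1, 255.5], [401.6, 260.1], [392.3, 265.5], [394.8, 257.8], [396.0, 257.3]]
side [[371.3, 218.1], [381.6, 214.7], [380.1, 220.5], [376.5, 216.4], [377.1, 211.8]]
```

View pics/g7.png

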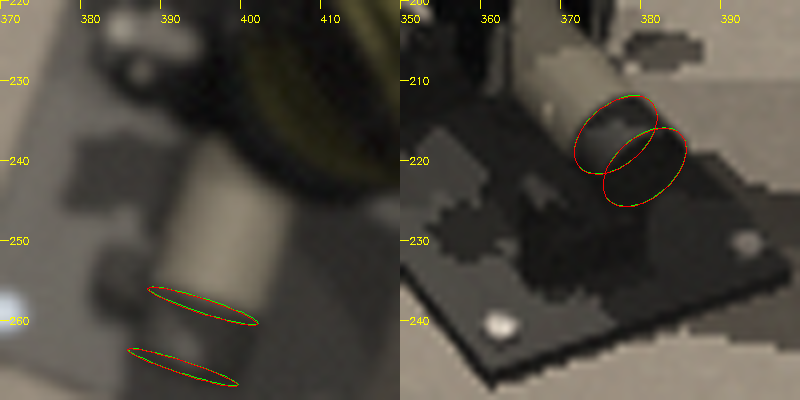

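Request:
drive_tool(
  rows=[0,0,0.003,0,0,0,0,0,0.006,0,0,0,0,0,0.009,0,0,0,0,0,0.011,0,0,0,0,0,0.011,0,0,0],
)

```text
time: 9.57
eef_pos: [0.5357, -0.2205, 0.0756]
ee_rot: [-0.0, 0.811, 0.585, 0.002]
force: [0.9, 3.9, 4.1]
width: 0.0339
```

Request:
drive_tool(
  rows=[0.002,0,0,0,0,0,0.002,0,0.001,0,0,0,0.002,0,0.0015,0,0,0,0.002,0,0.0015,0,0,0],
)

```text
time: 10.07
eef_pos: [0.5362, -0.2193, 0.0742]
ee_rot: [0.0, 0.811, 0.585, 0.001]
force: [1.1, 3.4, 7.7]
width: 0.0343
```

Request:
drive_tool(
  rows=[0.0015,0,0,0,0,0,0.0015,0,0.0005,0,0,0,0.0015,0,0.0005,0,0,0],
)

```text
time: 10.45
eef_pos: [0.5364, -0.2185, 0.0734]
ee_rot: [0.0, 0.811, 0.584, 0.001]
force: [1.1, 3.3, 7.6]
width: 0.034
```

```bash
python3 - <<'E'
from mv import *; from h import *
done(0,0,.011,0,0,0);done(.002,0,.0015,0,0,0);done(.0015,0,.0005,0,0,0)
s=get_state(); print(s["eef_pos"],s["force"],s["moment"],s["width"])
t=cv2.cvtColor(read_camera("top"),4);sd=cv2.cvtColor(read_camera("side"),4)
cv2.imwrite("pics/t3.png",t);cv2.imwrite("pics/s3.png",sd)
a=crop(t,355,180,80,100,5); b=crop(sd,315,150,80,100,5)
cv2.imwrite("pics/g8.png",np.hstack([a,b]))
E
```

```text
cmd [ 0.5342 -0.2224  0.0745] x-yaw 71.53
cmd [ 0.5348 -0.2205  0.073 ] x-yaw 71.53
cmd [ 0.5353 -0.2191  0.0725] x-yaw 71.53
[ 0.53636418 -0.21850481  0.07342021] [1.0919716  3.26989127 7.62310287] [ 0.59934867  0.02796567 -0.06100593] 0.03401616445799978
```

View pics/g8.png

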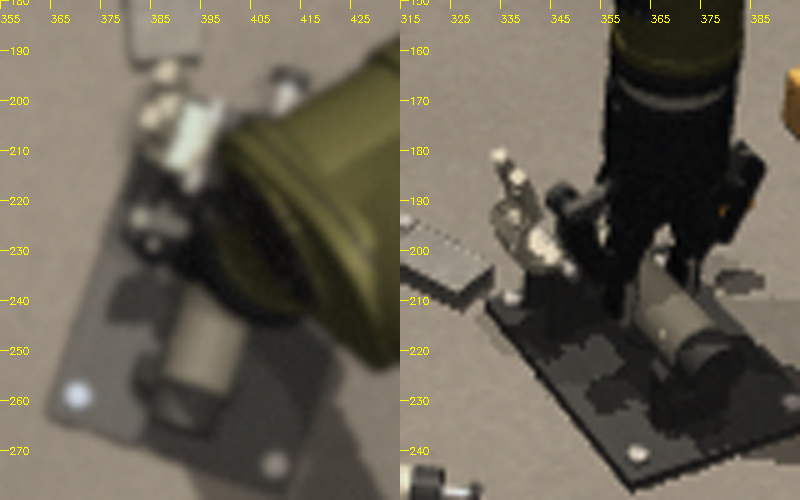

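Request:
drive_tool(
  rows=[0.001,0,0.0005,0,0,0,0.002,0,0.001,0,0,0,0.002,0,0.001,0,0,0],
)

```text
time: 10.92
eef_pos: [0.5365, -0.218, 0.0729]
ee_rot: [0.001, 0.812, 0.584, -0.0]
force: [-1.2, 0.9, 12.4]
width: 0.0341
```

```bash
python3 - <<'E'
from mv import *; from h import *
done(.002,0,.001,0,0,0)
s=get_state(); print(s["eef_pos"],s["force"],s["moment"],s["width"])
t=cv2.cvtColor(read_camera("top"),4);sd=cv2.cvtColor(read_camera("side"),4)
cv2.imwrite("pics/t4.png",t);cv2.imwrite("pics/s4.png",sd)
m=np.load("p2.npy")[0];a=np.linspace(0,2*np.pi,60)
A=[]
for n,f,x,y0 in(("top","t4",365,215),("side","s4",350,200)):
    im=crop(cv2.imread(f"pics/{f}.png"),x,y0,50,60,8)
    for X in(-61.5,-82): draw(im,n,W(m,np.c_[0*a+X,18*np.cos(a),62+18*np.sin(a)]),x,y0,8,(0,0,255))
    for X in(-50,-66): draw(im,n,W(m,[(X,22,58),(X,0,36),(X,-22,58)]),x,y0,8,(0,255,255))
    draw(im,n,W(m,[(-95,68,10),(-95,-68,10)]),x,y0,8,(0,255,255))
    A.append(im)
cv2.imwrite("pics/g9.png",np.hstack(A))
E
```

```text
cmd [ 0.5359 -0.2172  0.0715] x-yaw 71.53
[ 0.53645772 -0.21798015  0.07292787] [-1.17075198  0.93818861 12.41445357] [ 0.13596129  0.45896584 -0.36215028] 0.03405965072342437
```

View pics/g9.png

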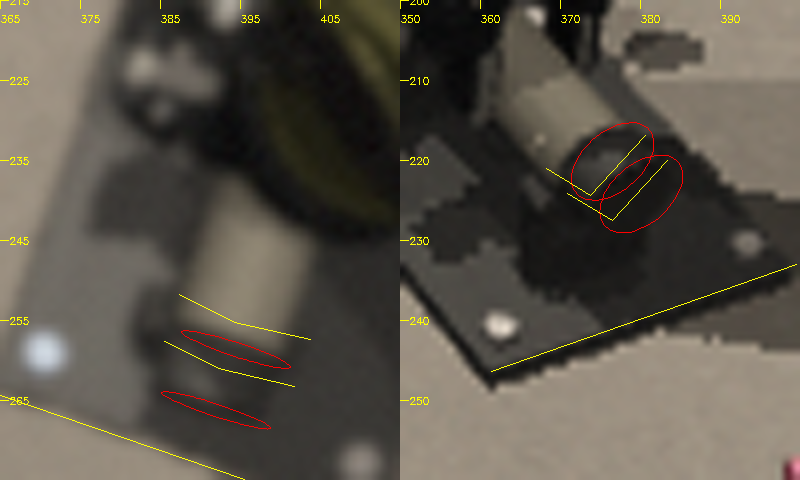

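```bash
cat > ax.py <<'E'
import sys
from h import *
from scipy.ndimage import map_coordinates
def meas(tf,sf,m,z=62,lo=-95,hi=-45,th=(60,75,90,105,120)):
    for n,f in(("top",tf),("side",sf)):
        g=cv2.GaussianBlur(cv2.cvtColor(cv2.imread(f"pics/{f}.png"),6).astype(float),(0,0),.8)
        X=np.arange(lo,hi,.5); o=[]
        for a in np.radians(th):
            uv=proj(n,W(m,np.c_[X,0*X+18*np.cos(a),0*X+z+18*np.sin(a)]))
            v=map_coordinates(g,[uv[:,1],uv[:,0]],order=1); d=np.gradient(v); i=d.argmax(); o.append((X[i],round(d[i],1)))
        print(n,o)
if __name__=="__main__":
    m,R,cy=np.load("p2.npy")
    print("rack ref"); meas("top0","side0",cy,50)
    print("now"); meas(sys.argv[1],sys.argv[2],m)
E
python3 ax.py t4 s4
```

```text
rack ref
top [(np.float64(-60.0), np.float64(6.2)), (np.float64(-61.5), np.float64(6.6)), (np.float64(-61.5), np.float64(6.5)), (np.float64(-61.5), np.float64(6.2)), (np.float64(-61.5), np.float64(5.9))]
side [(np.float64(-64.0), np.float64(8.3)), (np.float64(-62.5), np.float64(9.2)), (np.float64(-63.5), np.float64(9.2)), (np.float64(-63.0), np.float64(7.0)), (np.float64(-59.5), np.float64(5.1))]
now
top [(np.float64(-59.0), np.float64(4.8)), (np.float64(-59.5), np.float64(4.9)), (np.float64(-60.5), np.float64(4.3)), (np.float64(-60.5), np.float64(4.0)), (np.float64(-61.0), np.float64(3.1))]
side [(np.float64(-59.0), np.float64(4.4)), (np.float64(-59.0), np.float64(4.4)), (np.float64(-61.5), np.float64(3.1)), (np.float64(-63.0), np.float64(1.4)), (np.float64(-71.5), np.float64(1.6))]
```

Request:
drive_tool(
  rows=[0,0,-0.001,0,0,0,0,-0.001,-0.0015,0,0,0,0,-0.0018,-0.0015,0,0,0,0,-0.0018,0,0,0,0,0,-0.0018,0,0,0,0],
)

```text
time: 11.65
eef_pos: [0.5351, -0.217, 0.0729]
ee_rot: [0.001, 0.812, 0.584, 0.0]
force: [-0.4, -1.0, 9.3]
width: 0.0342
```

Request:
drive_tool(
  rows=[0,0,0,0,0,0,0,0,0,0,0,0,0,0,0,0,0,0,0,0,0,0,0,0,0,0,0,0,0,0,0,0,0,0,0,0],
  jaw=0,
)

```text
time: 12.4
eef_pos: [0.5346, -0.2163, 0.0718]
ee_rot: [-0.0, 0.811, 0.584, -0.0]
force: [0.8, -0.2, -0.3]
width: 0.0852
```

```bash
python3 - <<'E'
from mv import *; from h import *
done(0,-.0018,0,0,0,0)
s=get_state(); print(s["eef_pos"],s["force"],s["moment"],s["width"])
plan([((.534,-.2175,.20),down(71.53),5)],save=False,dp=3)
E
```

```text
cmd [ 0.5342 -0.2166  0.0715] x-yaw 71.53
[ 0.53455125 -0.2163315   0.0717735 ] [ 0.76469438 -0.16312751 -0.28360133] [0.00801191 0.05579323 0.00635459] 0.08520069273092587
5 rows [0, 0, -0.026, 0, 0, 0, 0, 0, -0.051, 0, 0, 0, -0.001, 0, -0.077, 0, 0, 0, -0.001, 0, -0.103, 0, 0, 0, -0.001, 0, -0.129, 0, 0, 0]
end [ 0.5339 -0.2176  0.2005] yaw 71.53
```

```bash
python3 - <<'E'
from mv import *
plan([((.534,-.2175,.16),down(71.53),4),((.534,-.2175,.25),down(71.53),2),((.636,-.1137,.25),down(71.53),4)],save=False,dp=3)
E
```

```text
10 rows [0, 0, -0.022, 0, 0, 0, 0, 0, -0.044, 0, 0, 0, -0.001, 0, -0.066, 0, 0, 0, -0.001, 0, -0.089, 0, 0, 0, -0.001, 0, -0.134, 0, 0, 0, -0.001, 0, -0.179, 0, 0, 0, 0.032, 0.016, -0.179, 0, 0, 0, 0.065, 0.032, -0.179, 0, 0, 0, 0.097, 0.048, -0.179, 0, 0, 0, 0.13, 0.064, -0.179, 0, 0, 0]
end [ 0.6361 -0.1136  0.2505] yaw 71.53
```

Request:
drive_tool(
  rows=[0,0,-0.022,0,0,0,0,0,-0.044,0,0,0,0,0,-0.066,0,0,0,0,0,-0.09,0,0,0,0,0,-0.135,0,0,0,0,0,-0.179,0,0,0,0.032,0.016,-0.179,0,0,0,0.065,0.032,-0.179,0,0,0,0.097,0.048,-0.179,0,0,0,0.13,0.064,-0.179,0,0,0,0.13,0.064,-0.179,0,0,0],
)

```text
time: 13.78
eef_pos: [0.638, -0.109, 0.2531]
ee_rot: [-0.0, 0.81, 0.587, 0.002]
force: [-0.0, -1.3, 0.4]
width: 0.0853
```

```bash
python3 - <<'E'
from mv import *; from h import *
done(.13,.064,-.179,0,0,0)
s=get_state(); print(s["eef_pos"],s["force"])
t=cv2.cvtColor(read_camera("top"),4);sd=cv2.cvtColor(read_camera("side"),4)
cv2.imwrite("pics/t5.png",t);cv2.imwrite("pics/s5.png",sd)
a=crop(t,355,180,100,100,5); b=crop(sd,310,160,100,100,5)
cv2.imwrite("pics/g10.png",cv2.resize(np.hstack([a,b]),None,fx=.8,fy=.8))
E
```

```text
cmd [ 0.6361 -0.1136  0.2505] x-yaw 71.53
[ 0.63802954 -0.10898769  0.2530655 ] [-0.03900219 -1.33102155  0.35894857]
```

View pics/g10.png

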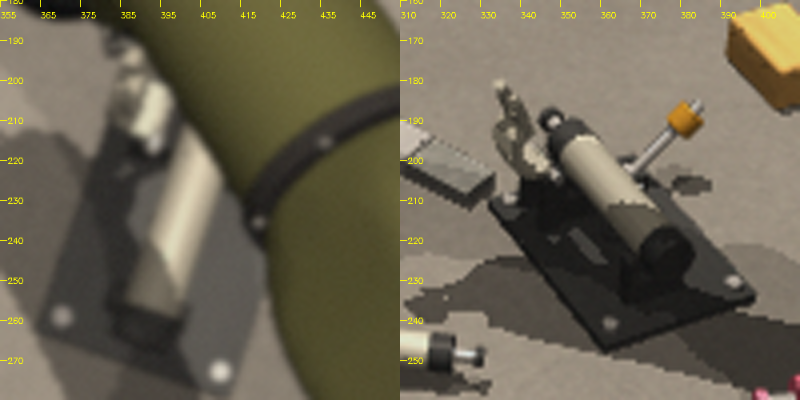

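```bash
cat > e2.py <<'E'
exec(open("e.py").read().split("m,R,cy=np.load")[0])
m,R,cy=np.load("p2.npy")
def em(cs):
  def f(p):
    for n in cs:
        for A,B in(((-95,68,10),(95,68,10)),((-95,-68,10),(95,-68,10)),((-95,-68,10),(-95,68,10)),((95,-68,10),(95,68,10))):
            yield n,A,B,(0,0,10),1
  return f
def ec(cs,z):
  def f(p):
    for n in cs:
        for A,B in sil(n,p,-56,56,z=z): yield n,A,B,(0,0,z),-1
        for X in(61.5,-61.5): yield n,(X,-8,z+16.1),(X,8,z+16.1),(0,0,z+16),-1
  return f
import sys
for cs in(["side"],["top"]):
    print(cs); ms=refine(m,em(cs))
    if cs==["side"]: 
        G["side"]=cv2.GaussianBlur(cv2.cvtColor(cv2.imread("pics/s5.png"),6).astype(float),(0,0),.8)
        c2=refine(m,ec(cs,62)); y=ms[2]; d=c2[:2]-ms[:2]; print("cyl in mount",np.cos(y)*d[0]+np.sin(y)*d[1],-np.sin(y)*d[0]+np.cos(y)*d[1],c2[2]-y)
E
python3 e2.py
```

```text
['side']
   ('side', np.int64(-95), np.int64(68), np.int64(10)) 25 -0.32
   ('side', np.int64(-95), np.int64(-68), np.int64(10)) 50 -0.49
   ('side', np.int64(95), np.int64(-68), np.int64(10)) 25 -1.49
[ 0.5319 -0.2169 -0.3342]
   ('side', np.float64(-56.0), np.float64(-15.0), np.float64(72.0)) 22 0.65
   ('side', np.float64(-56.0), np.float64(15.0), np.float64(52.0)) 25 0.32
   ('side', np.float64(62.0), np.float64(-8.0), np.float64(78.0)) 25 0.28
   ('side', np.float64(-62.0), np.float64(-8.0), np.float64(78.0)) 25 0.22
[ 0.5386 -0.2186 -0.3706]
cyl in mount 0.006811922556936398 0.000648788790299548 -0.03646560537764204
['top']
   ('top', np.int64(-95), np.int64(68), np.int64(10)) 24 -0.49
   ('top', np.int64(-95), np.int64(-68), np.int64(10)) 49 -0.29
   ('top', np.int64(95), np.int64(-68), np.int64(10)) 22 -0.72
[ 0.539  -0.2256 -0.3361]
```

Request:
drive_tool(
  rows=[0.023,-0.041,0,0,0,0,0.046,-0.082,0,0,0,0,0.07,-0.123,0,0,0,0,0.093,-0.164,0,0,0,0,0.116,-0.205,0,0,0,0,0.14,-0.247,0,0,0,0,0.14,-0.247,0,0,0,0],
  jaw=255,
)

```text
time: 14.75
eef_pos: [0.4442, 0.099, 0.252]
ee_rot: [0.0, 0.81, 0.587, 0.0]
force: [0.2, 0.8, -0.6]
width: 0.0002
```

```bash
python3 - <<'E'
from mv import *; from h import *
done(.14,-.247,0,0,0,0)
s=get_state(); print(s["eef_pos"],s["force"])
t=cv2.cvtColor(read_camera("top"),4);sd=cv2.cvtColor(read_camera("side"),4)
cv2.imwrite("pics/t6.png",t);cv2.imwrite("pics/s6.png",sd)
c=np.array([.5385,-.2215,-.322]);a=np.linspace(0,2*np.pi,60)
A=[]
for n,f,x,y0,w,h in(("top","t6",355,185,100,100),("side","s6",320,170,80,75)):
    for ov in(0,1):
      im=crop(cv2.imread(f"pics/{f}.png"),x,y0,w,h,7)
      if ov:
        for X in(-82,-61.5,61.5,82): draw(im,n,W(c,np.c_[0*a+X,18*np.cos(a),62+18*np.sin(a)]),x,y0,7,(0,0,255))
        draw(im,n,W(c,[(-95,68,10),(-95,-68,10),(95,-68,10),(95,68,10),(-95,68,10)]),x,y0,7,(0,255,255))
      cv2.imwrite(f"pics/h_{n}{ov}.png",im[:600])
E
python3 -c "
import cv2,numpy as np
for n in('top','side'):
    cv2.imwrite(f'pics/hh_{n}.png',cv2.resize(np.hstack([cv2.imread(f'pics/h_{n}{i}.png') for i in(0,1)]),None,fx=.57 if n=='top' else .71,fy=.57 if n=='top' else .71))"
```

```text
cmd [0.4462 0.0974 0.2505] x-yaw 71.53
[0.44422872 0.09899852 0.25198129] [ 0.16529122  0.7856443  -0.57838307]
```

View pics/hh_top.png

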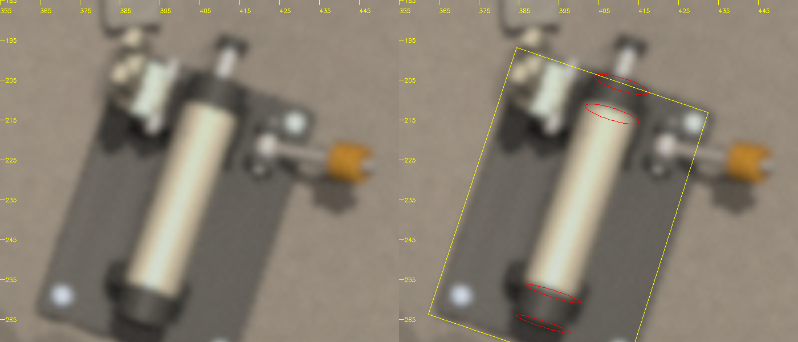

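View pics/hh_side.png

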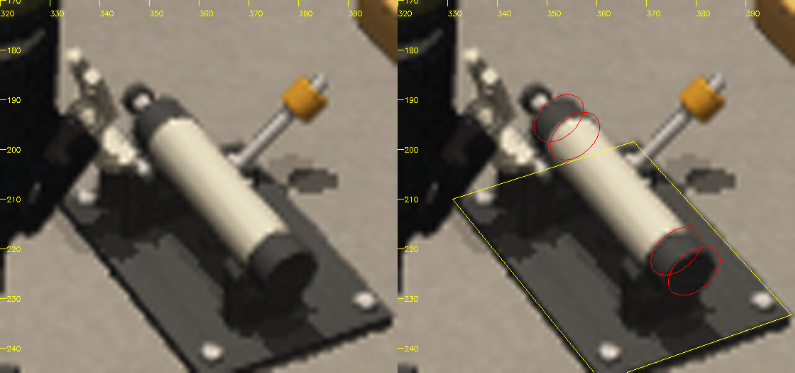

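```bash
python3 - <<'E'
exec(open("e2.py").read().split("import sys")[0])
import io
for n,f in(("top","t6"),("side","s6")): G[n]=cv2.GaussianBlur(cv2.cvtColor(cv2.imread(f"pics/{f}.png"),6).astype(float),(0,0),.8)
p=np.array([.5385,-.2215,-.322])
for cs in(["top"],["side"],["top","side"]):
    mm=refine(p,em(cs)); c2=refine(p,ec(cs,62)); y=mm[2]; d=c2[:2]-mm[:2]; print(cs,"CYL IN MOUNT",np.cos(y)*d[0]+np.sin(y)*d[1],-np.sin(y)*d[0]+np.cos(y)*d[1],c2[2]-y)
E
```

```text
('top', np.int64(-95), np.int64(68), np.int64(10)) 24 -0.39
   ('top', np.int64(-95), np.int64(-68), np.int64(10)) 49 -0.24
   ('top', np.int64(95), np.int64(-68), np.int64(10)) 22 -0.76
[ 0.539  -0.2257 -0.3384]
   ('top', np.float64(-56.0), np.float64(-18.0), np.float64(64.0)) 25 1.17
   ('top', np.float64(-56.0), np.float64(18.0), np.float64(60.0)) 25 1.29
   ('top', np.float64(62.0), np.float64(-8.0), np.float64(78.0)) 25 0.0
   ('top', np.float64(-62.0), np.float64(-8.0), np.float64(78.0)) 25 0.01
[ 0.5396 -0.2191 -0.3357]
['top'] CYL IN MOUNT -0.001671458597231092 0.006425799134139923 0.002767006821921547
   ('side', np.int64(-95), np.int64(68), np.int64(10)) 25 -0.48
   ('side', np.int64(-95), np.int64(-68), np.int64(10)) 50 -0.26
   ('side', np.int64(95), np.int64(-68), np.int64(10)) 19 -1.0
[ 0.5312 -0.2168 -0.3356]
   ('side', np.float64(-56.0), np.float64(-15.0), np.float64(72.0)) 25 1.03
   ('side', np.float64(-56.0), np.float64(15.0), np.float64(52.0)) 25 0.83
   ('side', np.float64(62.0), np.float64(-8.0), np.float64(78.0)) 25 0.28
   ('side', np.float64(-62.0), np.floa
[... 565 characters left out ...]
np.float64(-56.0), np.float64(-18.0), np.float64(64.0)) 25 1.24
   ('top', np.float64(-56.0), np.float64(18.0), np.float64(60.0)) 25 1.25
   ('top', np.float64(62.0), np.float64(-8.0), np.float64(78.0)) 25 0.0
   ('top', np.float64(-62.0), np.float64(-8.0), np.float64(78.0)) 25 0.25
   ('side', np.float64(-56.0), np.float64(-15.0), np.float64(72.0)) 25 1.0
   ('side', np.float64(-56.0), np.float64(15.0), np.float64(52.0)) 25 1.0
   ('side', np.float64(62.0), np.float64(-8.0), np.float64(78.0)) 25 0.5
   ('side', np.float64(-62.0), np.float64(-8.0), np.float64(78.0)) 25 -0.0
[ 0.5393 -0.2192 -0.3369]
['top', 'side'] CYL IN MOUNT -0.000700338769608188 0.004703843967320846 -0.006676807343157454
```

```bash
python3 - <<'E'
from h import *
T=cv2.cvtColor(cv2.imread("pics/t6.png"),6).astype(float); S=cv2.cvtColor(cv2.imread("pics/s6.png"),6).astype(float)
def cen(I,u,v,r=4):
    u0,v0=int(round(u)),int(round(v)); w=I[v0-r:v0+r+1,u0-r:u0+r+1]; b=np.percentile(w,50); q=np.clip(w-(b+.4*(w.max()-b)),0,None)
    Y,X=np.mgrid[v0-r:v0+r+1,u0-r:u0+r+1]; return np.array([(q*X).sum(),(q*Y).sum()])/q.sum()
obs=[]
for n,I,L in(("top",T,[((370,259),(-1,1)),((409.5,273),(-1,-1)),((428.5,215.5),(1,-1))]),("side",S,[((337.5,209.5),(1,1)),((361.5,240.5),(-1,1)),((393,230),(-1,-1))])):
    for uv,s in L:
        c=cen(I,*uv); print(n,uv,c.round(2)); obs.append((n,c,s))
for cs in(("top",),("side",),("top","side")):
    o=[x for x in obs if x[0] in cs]
    def r(p): return np.concatenate([proj(n,W(p,(p[3]*s[0],p[4]*s[1],13)))[0]-c for n,c,s in o])
    q=least_squares(r,[.538,-.222,-.32,83,56],x_scale=[.01,.01,.01,1,1]); print(cs,q.x.round(4),np.round(q.fun,2))
E
```

```text
top (370, 259) [370.1  258.51]
top (409.5, 273) [409.64 272.42]
top (428.5, 215.5) [428.47 215.26]
side (337.5, 209.5) [336.66 208.01]
side (361.5, 240.5) [362.07 240.3 ]
side (393, 230) [394.18 228.77]
('top',) [ 0.5411 -0.2271 -0.3304 80.8754 55.2743] [-0.01  0.04 -0.01 -0.05  0.03  0.01]
('side',) [ 0.5424 -0.2302 -0.3335 82.6942 57.2539] [-0.15  0.12  0.04 -0.4   0.1   0.29]
('top', 'side') [ 0.5414 -0.2277 -0.3304 81.4858 55.7653] [-0.04  0.07  0.31  0.1   0.49 -0.27  0.09  0.75  0.08 -0.22 -0.73  0.67]
```

```bash
python3 - <<'E'
from h import *
P={"m":np.load("p2.npy")[0],"cyl":np.array([.5390,-.2192,-.333])}
im0=cv2.imread("pics/top0.png"); s0=cv2.imread("pics/side0.png")
for n,im,x,y,w,h in(("top",im0,375,190,50,85),("side",s0,325,180,70,60)):
    A=[]
    for k,p in P.items():
        c=crop(im,x,y,w,h,7)
        for X0,hw in((58,16),(-58,8)):
            for X in(X0-hw,X0+hw): draw(c,n,W(p,[(X,22,58),(X,0,36.5),(X,-22,58)]),x,y,7,(0,0,255))
        A.append(c)
    c=np.hstack([crop(im,x,y,w,h,7)]+A); f=min(800/c.shape[1],600/c.shape[0],1); cv2.imwrite(f"pics/v_{n}.png",cv2.resize(c,None,fx=f,fy=f))
E
```

```text
(no output)
```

View pics/v_top.png

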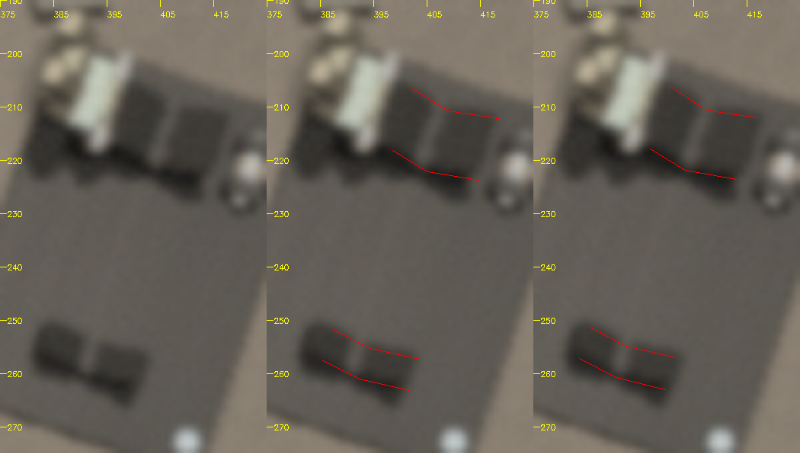

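View pics/v_side.png

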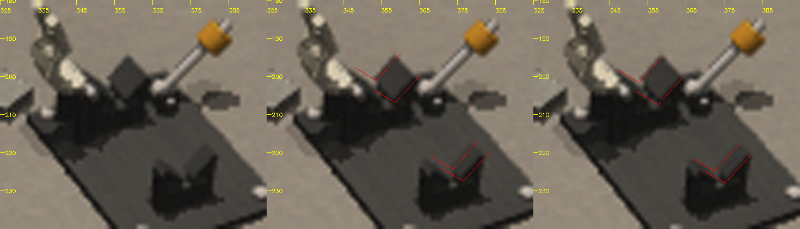

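```bash
python3 - <<'E'
from h import *
from scipy.ndimage import map_coordinates
p=np.array([.5390,-.2192,-.333])
for n,f in(("top","top0"),("side","side0")):
    g=cv2.GaussianBlur(cv2.cvtColor(cv2.imread(f"pics/{f}.png"),6).astype(float),(0,0),.6)
    for lo,hi in((-80,-36),(30,90)):
        X=np.arange(lo,hi,2.)
        for Y in((-16,-12,-8,8,12,16) if n=="top" else(-18,-14,-10,-6)):
            uv=proj(n,W(p,np.c_[X,0*X+Y,0*X+36.5+abs(Y)])); v=map_coordinates(g,[uv[:,1],uv[:,0]],order=1)
            print(n,lo,Y,v.astype(int).tolist())
E
```

```text
top -80 -16 [88, 86, 80, 71, 60, 50, 43, 39, 42, 49, 54, 57, 58, 59, 61, 64, 71, 78, 85, 89, 91, 91]
top -80 -12 [90, 89, 87, 80, 69, 57, 47, 43, 44, 50, 55, 57, 58, 59, 60, 65, 72, 81, 87, 90, 92, 92]
top -80 -8 [90, 90, 87, 83, 72, 60, 49, 43, 45, 49, 54, 58, 59, 60, 61, 65, 72, 80, 88, 91, 92, 93]
top -80 8 [92, 92, 89, 84, 74, 62, 53, 45, 47, 51, 56, 59, 61, 61, 62, 66, 74, 82, 89, 92, 94, 95]
top -80 12 [92, 91, 89, 80, 69, 57, 47, 43, 44, 48, 53, 55, 56, 56, 58, 64, 71, 81, 88, 92, 94, 94]
top -80 16 [92, 91, 85, 76, 64, 52, 45, 41, 43, 48, 52, 55, 56, 56, 58, 63, 71, 81, 88, 92, 94, 94]
top 30 -16 [70, 59, 50, 43, 37, 33, 34, 39, 47, 53, 57, 59, 59, 59, 59, 60, 60, 60, 60, 60, 61, 62, 64, 70, 77, 84, 88, 94, 100, 109]
top 30 -12 [78, 67, 56, 46, 38, 34, 36, 41, 48, 53, 57, 58, 59, 59, 59, 60, 59, 59, 59, 59, 60, 61, 64, 70, 77, 84, 88, 91, 96, 104]
top 30 -8 [84, 76, 65, 53, 43, 37, 36, 42, 48, 54, 58, 59, 60, 60, 60, 61, 60, 60, 61, 61, 61, 62, 66, 71, 79, 84, 88, 91, 94, 100]
top 30 8 [84, 75, 62, 51, 41, 36, 36, 41, 49, 56, 59, 60, 60, 59, 60, 60, 60, 60, 60, 59, 59, 62, 66
[... 555 characters left out ...]
 52, 54, 55, 56, 58, 61, 64, 67, 68, 68, 67]
side -80 -6 [24, 23, 24, 26, 26, 25, 25, 29, 36, 44, 49, 52, 54, 55, 56, 59, 62, 65, 67, 67, 68, 68]
side 30 -18 [93, 82, 64, 51, 38, 29, 31, 39, 45, 51, 54, 54, 56, 57, 56, 58, 59, 58, 59, 60, 60, 64, 74, 88, 104, 119, 127, 130, 131, 132]
side 30 -14 [28, 24, 24, 23, 22, 23, 28, 35, 42, 48, 52, 54, 54, 54, 55, 55, 55, 55, 55, 55, 56, 61, 72, 87, 104, 115, 124, 129, 130, 131]
side 30 -10 [24, 21, 20, 19, 20, 22, 26, 33, 41, 48, 53, 54, 55, 55, 55, 55, 56, 56, 56, 56, 57, 61, 69, 84, 102, 116, 125, 128, 129, 130]
side 30 -6 [22, 23, 23, 24, 24, 25, 27, 35, 43, 50, 52, 54, 55, 55, 54, 55, 55, 56, 56, 57, 60, 66, 75, 90, 107, 120, 127, 129, 130, 130]
```

```bash
python3 - <<'E'
from mv import *
plan([((.5346,-.2166,.20),down(71.3),7),((.5346,-.2166,.073),down(71.3),5)],save=False,dp=3)
E
```

```text
12 rows [-0.039, 0.026, 0.007, 0, 0, 0, -0.077, 0.052, 0.014, 0, 0, 0.1, -0.116, 0.079, 0.022, 0, 0, 0.1, -0.154, 0.105, 0.029, 0, 0, 0.1, -0.193, 0.131, 0.036, 0, 0, 0.2, -0.231, 0.157, 0.043, 0, 0, 0.2, -0.27, 0.183, 0.05, 0, 0, 0.2, -0.27, 0.183, 0.076, 0, 0, 0.2, -0.27, 0.183, 0.101, 0, 0, 0.2, -0.27, 0.183, 0.127, 0, 0, 0.2, -0.27, 0.183, 0.152, 0, 0, 0.2, -0.27, 0.183, 0.177, 0, 0, 0.2]
end [ 0.5342 -0.2166  0.0735] yaw 71.33
```

Request:
drive_tool(
  rows=[-0.039,0.026,0.005,0,0,0,-0.077,0.052,0.01,0,0,0,-0.116,0.079,0.015,0,0,0,-0.154,0.105,0.02,0,0,0,-0.193,0.131,0.025,0,0,0,-0.231,0.157,0.035,0,0,0,-0.27,0.183,0.045,0,0,0.2,-0.27,0.183,0.05,0,0,0.2,-0.27,0.183,0.085,0,0,0.2,-0.27,0.183,0.12,0,0,0.2,-0.27,0.183,0.15,0,0,0.2,-0.27,0.183,0.177,0,0,0.2],
  jaw=0,
)

```text
time: 16.35
eef_pos: [0.5339, -0.2173, 0.0727]
ee_rot: [-0.0, 0.813, 0.582, -0.0]
force: [-0.2, 0.1, 0.1]
width: 0.0853
```

Request:
drive_tool(
  rows=[0,0,0,0,0,0,0,0,0,0,0,0,0,0,0,0,0,0,0,0,0,0,0,0,0,0,0,0,0,0,0,0,0,0,0,0],
  jaw=255,
)

```text
time: 17.1
eef_pos: [0.5353, -0.217, 0.0755]
ee_rot: [0.001, 0.813, 0.583, 0.0]
force: [-0.8, -0.5, 5.9]
width: 0.0339
```

Request:
drive_tool(
  rows=[0,0,-0.003,0,0,0,0,0.002,-0.003,0,0,0,0,0.0032,-0.003,0,0,0,0,0.0032,-0.001,0,0,0,0,0.0032,-0.001,0,0,0],
)

```text
time: 17.73
eef_pos: [0.5378, -0.2179, 0.0755]
ee_rot: [0.001, 0.813, 0.583, -0.0]
force: [-1.2, -1.0, 4.2]
width: 0.0338
```

Request:
drive_tool(
  rows=[0,0,0,0,0,0,0,0,0,0,0,0,0,0,0,0,0,0,0,0,0,0,0,0,0,0,0,0,0,0],
  jaw=0,
)

```text
time: 18.35
eef_pos: [0.5376, -0.2173, 0.0748]
ee_rot: [0.0, 0.812, 0.583, 0.0]
force: [-0.6, 0.7, -0.4]
width: 0.0856
```

```bash
python3 - <<'E'
from mv import *; from h import *
done(-.27,.183,.177,0,0,.2);done(0,.0032,-.001,0,0,0)
s=get_state(); print(s["eef_pos"],s["force"],s["width"])
M=np.array([.5419,-.2202,-.333]); print(W(M,[(58,130,200)]))
g=W(M,[(58,130,200)])[0]; 
plan([((.537,-.2176,.155),down(71.2),3),((.537,-.2176,.25),down(71),2),(g,down(70.9),5)],save=False,dp=3)
E
```

```text
cmd [ 0.5342 -0.2166  0.0735] x-yaw 71.33
cmd [ 0.5372 -0.2177  0.0745] x-yaw 71.33
[ 0.53763672 -0.21734952  0.07477485] [-0.61724348  0.65332032 -0.38393154] 0.08557671090979997
[[ 0.63920819 -0.11630045  0.2       ]]
10 rows [0, 0, -0.027, 0, 0, 0, 0, 0, -0.054, 0, 0, 0.1, 0, 0, -0.081, 0, 0, 0.1, 0, 0, -0.128, 0, 0, 0.2, 0, 0, -0.176, 0, 0, 0.3, 0.026, 0.013, -0.166, 0, 0, 0.3, 0.051, 0.026, -0.156, 0, 0, 0.4, 0.077, 0.038, -0.146, 0, 0, 0.4, 0.103, 0.051, -0.136, 0, 0, 0.4, 0.129, 0.064, -0.126, 0, 0, 0.4]
end [ 0.6392 -0.116   0.2005] yaw 70.93
```

Request:
drive_tool(
  rows=[0,0,-0.027,0,0,0,0,0,-0.054,0,0,0,0,0,-0.09,0,0,0,0,0,-0.135,0,0,0,0,0,-0.176,0,0,0.2,0.026,0.013,-0.176,0,0,0.4,0.051,0.026,-0.176,0,0,0.4,0.077,0.038,-0.17,0,0,0.4,0.103,0.051,-0.15,0,0,0.4,0.129,0.064,-0.126,0,0,0.4,0.129,0.064,-0.126,0,0,0.4],
  jaw=255,
)

```text
time: 19.73
eef_pos: [0.6394, -0.1128, 0.1989]
ee_rot: [-0.002, 0.813, 0.582, -0.0]
force: [-0.3, -0.4, -0.3]
width: -0.0004
```

```bash
python3 - <<'E'
from mv import *; from h import *
done(.129,.064,-.126,0,0,.4)
s=get_state(); print(s["eef_pos"],s["force"],s["width"])
t=cv2.cvtColor(read_camera("top"),4);sd=cv2.cvtColor(read_camera("side"),4)
cv2.imwrite("pics/t7.png",t);cv2.imwrite("pics/s7.png",sd)
import ax
M=np.array([.5419,-.2202,-.333])
ax.meas("t6","s6",M); ax.meas("t7","s7",M)
a=crop(t,355,160,100,100,5)
b=crop(sd,310,130,100,110,5)
aa=np.linspace(0,2*np.pi,60)
for th,col in((1.75,(0,0,255)),(2.1,(0,255,0))):
    f=lambda l,o,X: (58+X,32-l*np.cos(th)+o*np.sin(th),62+l*np.sin(th)+o*np.cos(th))
    P=[f(59,8,-17),f(89,8,-17),f(89,8,17),f(59,8,17),f(59,8,-17),f(0,0,-17)]
    draw(b,"side",W(M,P),310,130,5,col); draw(a,"top",W(M,P),355,160,5,col)
cv2.imwrite("pics/g11.png",cv2.resize(np.hstack([a,b[:500]]),None,fx=.8,fy=.8))
E
```

```text
cmd [ 0.6392 -0.116   0.2005] x-yaw 70.93
[ 0.63935595 -0.11279964  0.19887333] [-0.32265743 -0.43127133 -0.29046627] -0.00036328293505277326
top [(np.float64(-64.5), np.float64(6.8)), (np.float64(-63.5), np.float64(7.3)), (np.float64(-64.5), np.float64(6.7)), (np.float64(-64.0), np.float64(6.6)), (np.float64(-65.0), np.float64(5.9))]
side [(np.float64(-65.5), np.float64(7.7)), (np.float64(-64.5), np.float64(7.9)), (np.float64(-66.0), np.float64(5.7)), (np.float64(-62.5), np.float64(5.2)), (np.float64(-62.5), np.float64(2.8))]
top [(np.float64(-60.5), np.float64(3.2)), (np.float64(-60.5), np.float64(3.8)), (np.float64(-61.5), np.float64(3.7)), (np.float64(-61.5), np.float64(3.6)), (np.float64(-61.0), np.float64(3.3))]
side [(np.float64(-62.5), np.float64(3.1)), (np.float64(-63.0), np.float64(3.0)), (np.float64(-62.0), np.float64(3.1)), (np.float64(-62.5), np.float64(2.4)), (np.float64(-62.5), np.float64(1.4))]
```

View pics/g11.png

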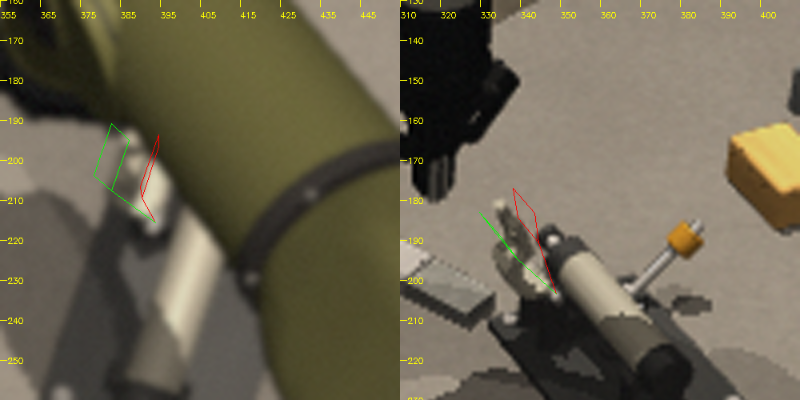

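The side view (335–350, 180–205) shows the cap at about 1.9 rad. The barrel's seam reads −61 to −62.5 mm, so it is now centred. Next I'll push the cap.

```bash
cat > mp.py <<'E'
from mv import *; from h import W
M=np.array([.5419,-.2202,-.333])
def mp(x,y,z): return W(M,[(x,y,z)])[0]
E
python3 - <<'E'
from mp import *
d=down(70.9)
plan([(mp(58,120,144),d,3),(mp(58,0,144),d,9)],save=False,dp=3)
E
```

```text
12 rows [-0.003, 0, 0.019, 0, 0, 0, -0.007, 0, 0.038, 0, 0, 0, -0.01, 0, 0.056, 0, 0, 0, -0.024, 0, 0.056, 0, 0, 0, -0.037, 0, 0.056, 0, 0, 0, -0.05, 0, 0.056, 0, 0, 0, -0.064, 0, 0.056, 0, 0, 0, -0.077, 0, 0.056, 0, 0, 0, -0.09, 0, 0.056, 0, 0, 0, -0.104, 0, 0.056, 0, 0, 0, -0.117, 0, 0.056, 0, 0, 0, -0.13, 0, 0.056, 0, 0, 0]
end [ 0.5967 -0.2388  0.1445] yaw 70.93
```

Request:
drive_tool(
  rows=[-0.003,0,0.019,0,0,0,-0.007,0,0.038,0,0,0,-0.01,0,0.056,0,0,0,-0.024,0,0.056,0,0,0,-0.037,0,0.056,0,0,0,-0.05,0,0.056,0,0,0,-0.06,0,0.056,0,0,0,-0.07,0,0.056,0,0,0],
)

```text
time: 20.82
eef_pos: [0.617, -0.182, 0.1454]
ee_rot: [0.0, 0.814, 0.58, 0.001]
force: [0.1, 0.9, 1.5]
width: -0.0
```

```bash
python3 - <<'E'
from mv import *; from h import *
done(-.07,0,.056,0,0,0)
s=get_state(); print(s["eef_pos"],s["force"],s["width"])
sd=cv2.cvtColor(read_camera("side"),4)
cv2.imwrite("pics/g12.png",crop(sd,310,120,100,110,5))
E
```

```text
cmd [ 0.6163 -0.1821  0.1445] x-yaw 70.93
[ 0.61696036 -0.18204549  0.14542936] [0.1354441  0.86021611 1.51282076] -1.3998898071980032e-05
```

View pics/g12.png

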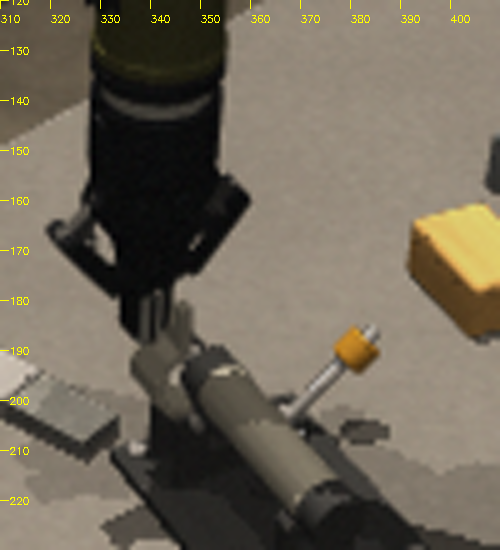

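```bash
python3 - <<'E'
from mp import *
d=down(70.93)
plan([(mp(58,0,144),d,4),(mp(58,-20,137),d,2),(mp(58,-35,130),d,2),(mp(58,-45,122),d,2)],save=False,dp=3)
E
```

```text
10 rows [-0.015, 0, 0, 0, 0, 0, -0.03, 0, 0, 0, 0, 0, -0.045, 0, 0, 0, 0, 0, -0.06, 0, 0, 0, 0, 0, -0.07, 0, 0.004, 0, 0, 0, -0.08, 0, 0.007, 0, 0, 0, -0.088, 0, 0.011, 0, 0, 0, -0.095, 0, 0.014, 0, 0, 0, -0.1, 0, 0.018, 0, 0, 0, -0.105, 0, 0.022, 0, 0, 0]
end [ 0.582  -0.2813  0.1225] yaw 70.93
```

Request:
drive_tool(
  rows=[-0.015,0,0,0,0,0,-0.03,0,0,0,0,0,-0.045,0,0,0,0,0,-0.06,0,0,0,0,0,-0.07,0,0.004,0,0,0,-0.08,0,0.007,0,0,0,-0.088,0,0.011,0,0,0,-0.095,0,0.014,0,0,0,-0.1,0,0.018,0,0,0,-0.105,0,0.022,0,0,0],
)

```text
time: 22.12
eef_pos: [0.5823, -0.2813, 0.1226]
ee_rot: [0.0, 0.814, 0.58, -0.0]
force: [0.2, 0.7, 0.0]
width: 0.0003
```

```bash
python3 - <<'E'
from mv import *; from h import *
done(-.105,0,.022,0,0,0)
s=get_state(); print(s["eef_pos"],s["force"],s["width"])
sd=cv2.cvtColor(read_camera("side"),4)
cv2.imwrite("pics/g13.png",crop(sd,310,120,100,110,5))
E
```

```text
cmd [ 0.582  -0.2813  0.1225] x-yaw 70.93
[ 0.58226468 -0.28129612  0.1225544 ] [0.19082998 0.7171245  0.01608255] 0.0003254030670465508
```

View pics/g13.png

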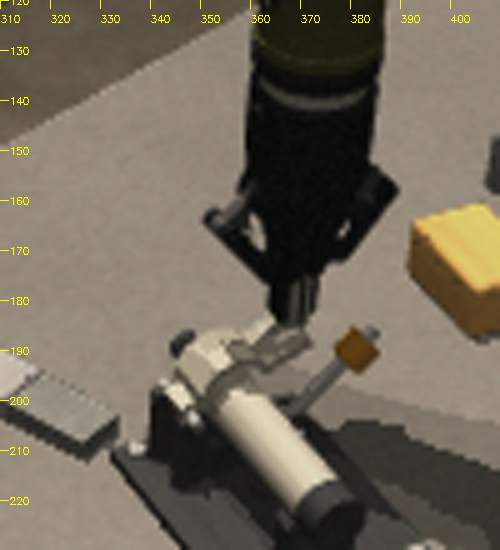

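Request:
drive_tool(
  rows=[0,0,0.006,0,0,0,0,0,0.012,0,0,0,0,0,0.018,0,0,0,0,0,0.024,0,0,0,0,0,0.028,0,0,0,0,0,0.028,0,0,0],
)

```text
time: 22.92
eef_pos: [0.5821, -0.2809, 0.0944]
ee_rot: [-0.0, 0.814, 0.58, -0.0]
force: [0.2, -0.5, -0.0]
width: 0.0003
```

Request:
drive_tool(
  rows=[0,0,0.002,0,0,0,0,0,0.004,0,0,0,0,0,0.004,0,0,0],
)

```text
time: 23.3
eef_pos: [0.5826, -0.2811, 0.0919]
ee_rot: [0.0, 0.815, 0.58, 0.0]
force: [-2.2, -0.2, 6.6]
width: -0.0001
```

```bash
python3 - <<'E'
from mv import *; from h import *
done(0,0,.028,0,0,0);done(0,0,.004,0,0,0)
s=get_state(); print(s["eef_pos"],s["force"],s["moment"],s["width"])
sd=cv2.cvtColor(read_camera("side"),4)
cv2.imwrite("pics/g14.png",crop(sd,310,120,100,110,5))
E
```

```text
cmd [ 0.582  -0.2813  0.0945] x-yaw 70.93
cmd [ 0.582  -0.2813  0.0905] x-yaw 70.93
[ 0.58261282 -0.28109749  0.09193502] [-2.18302964 -0.22229553  6.64106366] [ 0.0674818   0.35068564 -0.02661585] -9.335109243208914e-05
```

View pics/g14.png

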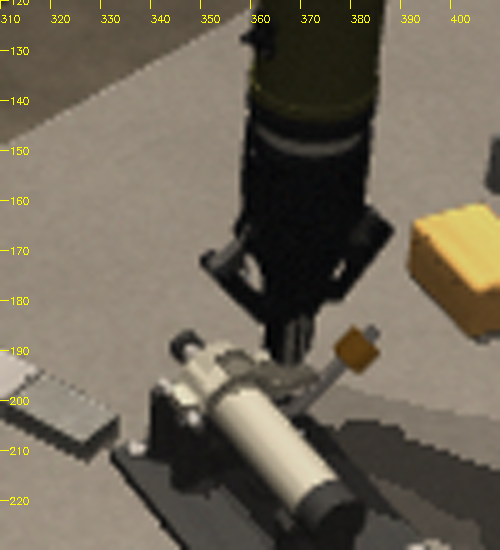

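Request:
drive_tool(
  rows=[0,0,0.002,0,0,0,0,0,0.004,0,0,0,0,0,0.004,0,0,0],
)

```text
time: 23.72
eef_pos: [0.5829, -0.2811, 0.0912]
ee_rot: [0.001, 0.815, 0.58, -0.0]
force: [-8.2, 1.3, 26.0]
width: 0.0002
```

```bash
python3 - <<'E'
from mp import *
done(0,0,.004,0,0,0)
d=down(70.93)
plan([(mp(58,-45,150),d,3),(mp(58,-165,150),d,4),(mp(58,-165,80),d,4)],save=False,dp=3)
E
```

```text
cmd [ 0.582  -0.2813  0.0865] x-yaw 70.93
11 rows [0, 0, -0.021, 0, 0, 0, 0, 0, -0.042, 0, 0, 0, 0, 0, -0.064, 0, 0, 0, -0.03, 0, -0.064, 0, 0, 0, -0.06, 0, -0.064, 0, 0, 0, -0.09, 0, -0.064, 0, 0, 0, -0.12, 0, -0.064, 0, 0, 0, -0.12, 0, -0.046, 0, 0, 0, -0.12, 0, -0.029, 0, 0, 0, -0.12, 0, -0.011, 0, 0, 0, -0.12, 0, 0.006, 0, 0, 0]
end [ 0.5428 -0.3948  0.0805] yaw 70.93
```

Request:
drive_tool(
  rows=[0,0,-0.021,0,0,0,0,0,-0.042,0,0,0,0,0,-0.064,0,0,0,-0.03,0,-0.064,0,0,0,-0.06,0,-0.064,0,0,0,-0.09,0,-0.064,0,0,0,-0.12,0,-0.064,0,0,0,-0.12,0,-0.064,0,0,0],
)

```text
time: 24.72
eef_pos: [0.5414, -0.3982, 0.151]
ee_rot: [0.001, 0.816, 0.578, -0.001]
force: [0.4, 0.3, -0.5]
width: 0.0004
```

```bash
python3 - <<'E'
from mp import *; from h import *
done(-.12,0,-.064,0,0,0)
s=get_state(); print(s["eef_pos"],s["force"],s["moment"],s["width"])
t=cv2.cvtColor(read_camera("top"),4);sd=cv2.cvtColor(read_camera("side"),4)
cv2.imwrite("pics/t8.png",t);cv2.imwrite("pics/s8.png",sd)
a=crop(t,370,170,160,120,5); b=crop(sd,310,120,100,120,5)
c=lambda X:(58+X,-42,70)
E=[(41,-27,70),(75,-27,70),(75,-57,70),(41,-57,70),(41,-27,70)]
draw(b,"side",W(M,E),310,120,5); draw(a,"top",W(M,E),370,170,5)
for ph in(.8,1.1):
    P=[(58,-48,22),(58,-48-82*np.sin(ph),22+82*np.cos(ph))]
    draw(b,"side",W(M,P),310,120,5,(0,255,0)); draw(a,"top",W(M,P),370,170,5,(0,255,0))
cv2.imwrite("pics/g15.png",cv2.resize(np.hstack([a,b]),None,fx=.6,fy=.6))
E
```

```text
cmd [ 0.5428 -0.3948  0.1505] x-yaw 70.93
[ 0.54142434 -0.39823458  0.15095793] [ 0.35350498  0.28427471 -0.47778082] [ 0.00378213 -0.00081149 -0.06620891] 0.0003542815840423669
```

View pics/g15.png

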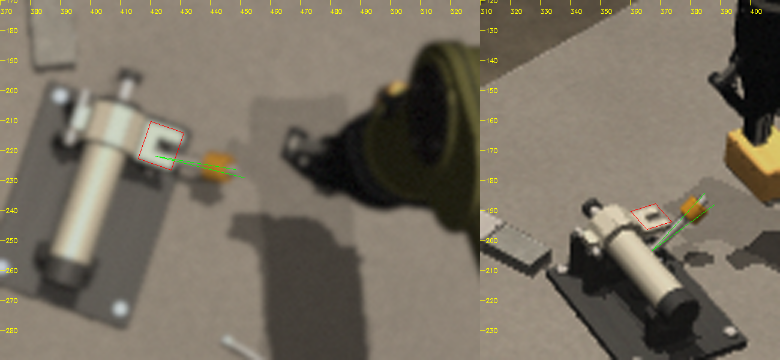

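```bash
python3 - <<'E'
from mp import *
d=down(70.93)
plan([(mp(60,-148,115),d,2),(mp(60,-148,80),d,2),(mp(60,-115,82),d,3),(mp(60,-90,92),d,3)],save=False,dp=3)
E
```

```text
10 rows [0.008, 0.001, 0.018, 0, 0, 0, 0.017, 0.002, 0.035, 0, 0, 0, 0.017, 0.002, 0.053, 0, 0, 0, 0.017, 0.002, 0.07, 0, 0, 0, 0.028, 0.002, 0.07, 0, 0, 0, 0.039, 0.002, 0.069, 0, 0, 0, 0.05, 0.002, 0.068, 0, 0, 0, 0.058, 0.002, 0.065, 0, 0, 0, 0.066, 0.002, 0.062, 0, 0, 0, 0.075, 0.002, 0.058, 0, 0, 0]
end [ 0.5692 -0.3245  0.0925] yaw 70.93
```

Request:
drive_tool(
  rows=[0.008,0.001,0.018,0,0,0,0.017,0.002,0.035,0,0,0,0.017,0.002,0.053,0,0,0,0.017,0.002,0.07,0,0,0,0.028,0.002,0.07,0,0,0,0.039,0.002,0.069,0,0,0,0.05,0.002,0.068,0,0,0,0.058,0.002,0.065,0,0,0,0.066,0.002,0.062,0,0,0,0.075,0.002,0.058,0,0,0,0.075,0.002,0.058,0,0,0],
)

```text
time: 26.2
eef_pos: [0.5687, -0.3328, 0.0982]
ee_rot: [0.007, 0.816, 0.578, -0.005]
force: [-9.7, -12.8, 24.9]
width: -0.0
```

```bash
python3 - <<'E'
from mp import *; from h import *
done(.075,.002,.058,0,0,0)
s=get_state(); print(s["eef_pos"],s["force"],s["moment"],s["width"])
sd=cv2.cvtColor(read_camera("side"),4)
cv2.imwrite("pics/g16.png",crop(sd,325,125,90,100,6))
plan([(mp(60,-76,96),down(70.93),4)],save=False,dp=3)
E
```

```text
cmd [ 0.5692 -0.3245  0.0925] x-yaw 70.93
[ 0.56866334 -0.33276188  0.09822491] [ -9.71750528 -12.79544361  24.87210199] [-2.53667207  2.05833866  0.09187704] -3.239857059346657e-05
4 rows [0.003, 0, -0.001, 0, 0, 0, 0.007, 0, -0.002, 0, 0, 0, 0.01, 0, -0.003, 0, 0, 0, 0.014, 0, -0.004, 0, 0, 0]
end [ 0.5737 -0.3113  0.0965] yaw 70.93
```

View pics/g16.png

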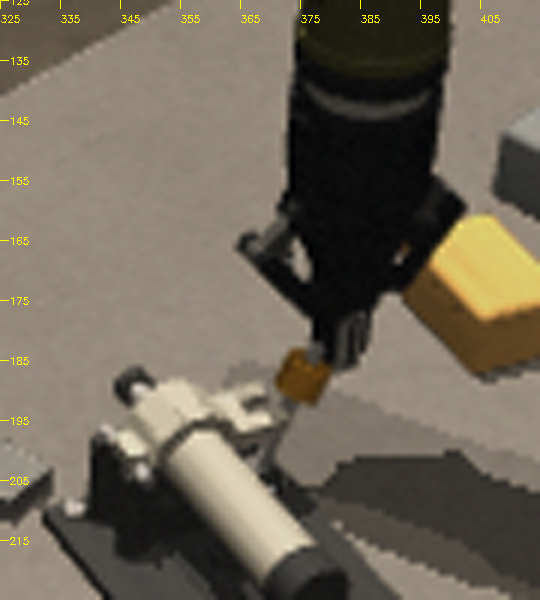

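The stub and nut are meeting the gripper's sloping finger linkage: the force is about 25 N up, with the nut at (374,187). I'll back off and turn the tool 90° so that a plain flank does the pushing.

Request:
drive_tool(
  rows=[-0.015,0,0,0,0,0,-0.035,0,-0.005,0,0,0,-0.055,0,-0.02,0,0,0],
)

```text
time: 26.62
eef_pos: [0.5517, -0.3757, 0.1134]
ee_rot: [-0.0, 0.814, 0.581, 0.0]
force: [0.1, -0.1, 0.6]
width: 0.0001
```

```bash
python3 - <<'E'
from mp import *; from h import *
done(-.055,0,-.02,0,0,0)
s=get_state(); print(s["eef_pos"],s["force"],s["q"].round(2))
sd=cv2.cvtColor(read_camera("side"),4);t=cv2.cvtColor(read_camera("top"),4)
b=crop(sd,325,125,90,100,5)
for ph in(.3,.5,.7):
    draw(b,"side",W(M,[(58,-48,22),(58,-48-82*np.sin(ph),22+82*np.cos(ph))]),325,125,5,(0,255,0))
cv2.imwrite("pics/g17.png",np.hstack([b,crop(t,370,180,70,100,5)]))
for yaw in(-19.1,160.9): plan([(mp(60,-140,120),down(yaw),9)],save=False,dp=3)
E
```

```text
cmd [ 0.5512 -0.3765  0.1125] x-yaw 70.93
[ 0.55171083 -0.37565834  0.11339277] [ 0.08084217 -0.05823882  0.6256233 ] [ 0.9   1.02 -0.76  1.51  0.81  0.94  1.13]
9 rows [0.001, 0, -0.001, 0, 0, 10.0, 0.001, 0, -0.002, 0, 0, 20.0, 0.002, 0, -0.003, 0, 0, 30.0, 0.002, 0, -0.003, 0, 0, 40.0, 0.003, 0, -0.004, 0, 0, 50.0, 0.003, 0, -0.005, 0, 0, 60.0, 0.004, 0, -0.006, 0, 0, 70.0, 0.004, 0, -0.007, 0, 0, 80.0, 0.005, 0, -0.008, 0, 0, 90.0]
end [ 0.5528 -0.3718  0.1205] yaw -19.07
9 rows [0.001, 0, -0.001, 0, 0, -10.0, 0.001, 0, -0.002, 0, 0, -20.0, 0.002, 0, -0.003, 0, 0, -30.0, 0.002, 0, -0.003, 0, 0, -40.0, 0.003, 0, -0.004, 0, 0, -50.0, 0.003, 0, -0.005, 0, 0, -60.0, 0.004, 0, -0.006, 0, 0, -70.0, 0.004, 0, -0.007, 0, 0, -80.0, 0.005, 0, -0.008, 0, 0, -90.0]
end [ 0.5528 -0.3718  0.1205] yaw 160.93
```

View pics/g17.png

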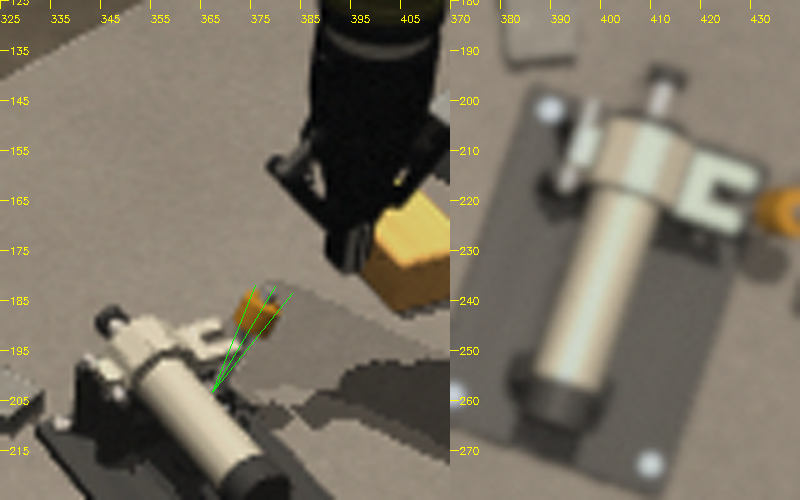

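Request:
drive_tool(
  rows=[0,0,-0.002,0,0,-10,0,0,-0.004,0,0,-20,0,0,-0.006,0,0,-30,0,0,-0.008,0,0,-40,0,0,-0.008,0,0,-50,0,0,-0.008,0,0,-60,0,0,-0.008,0,0,-70,0,0,-0.008,0,0,-80,0,0,-0.008,0,0,-90,0,0,-0.008,0,0,-90],
)

```text
time: 27.98
eef_pos: [0.5523, -0.3745, 0.1208]
ee_rot: [0.0, 0.166, 0.986, 0.001]
force: [0.2, -0.6, 0.3]
width: -0.0
```

```bash
python3 - <<'E'
from mp import *; from h import *
done(0,0,-.008,0,0,-90)
s=get_state(); print(s["eef_pos"],s["force"],s["q"].round(2))
d=down(160.93)
plan([(mp(59,-130,94),d,2),(mp(59,-82,94),d,6)],save=False,dp=3)
E
```

```text
cmd [ 0.5512 -0.3765  0.1205] x-yaw 160.93
[ 0.55232875 -0.37453695  0.12075261] [ 0.17001629 -0.58365744  0.30648647] [ 1.01  1.12 -1.07  1.5   1.04  1.16  2.55]
8 rows [0, 0.007, 0.013, 0, 0, 0, 0.001, 0.015, 0.026, 0, 0, 0, 0.001, 0.023, 0.026, 0, 0, 0, 0.001, 0.031, 0.026, 0, 0, 0, 0.001, 0.039, 0.026, 0, 0, 0, 0.001, 0.047, 0.026, 0, 0, 0, 0.001, 0.055, 0.026, 0, 0, 0, 0.001, 0.063, 0.026, 0, 0, 0]
end [ 0.5708 -0.3166  0.0945] yaw 160.93
```

Request:
drive_tool(
  rows=[0,0.007,0.013,0,0,0,0.001,0.015,0.026,0,0,0,0.001,0.023,0.026,0,0,0,0.001,0.031,0.026,0,0,0,0.001,0.039,0.026,0,0,0,0.001,0.047,0.026,0,0,0,0.001,0.055,0.026,0,0,0,0.001,0.06,0.026,0,0,0,0.001,0.06,0.026,0,0,0],
)

```text
time: 29.1
eef_pos: [0.5706, -0.3182, 0.0949]
ee_rot: [0.0, 0.165, 0.986, 0.001]
force: [-0.1, -0.1, -0.1]
width: 0.0
```

```bash
python3 - <<'E'
from mp import *; from h import *
done(.001,.06,.026,0,0,0)
s=get_state(); print(s["eef_pos"],s["force"],s["q"].round(2))
sd=cv2.cvtColor(read_camera("side"),4)
b=crop(sd,325,125,90,100,6)
cv2.imwrite("pics/g18.png",b)
p=s["eef_pos"][:2]-M[:2]; print("mount y",-np.sin(M[2])*p[0]+np.cos(M[2])*p[1])
E
```

```text
cmd [ 0.5698 -0.3195  0.0945] x-yaw 160.93
[ 0.57060702 -0.31817639  0.09488688] [-0.14671216 -0.07894998 -0.0747299 ] [ 0.93  1.14 -1.05  1.56  1.08  1.1   2.41]
mount y -0.08321040879681126
```

View pics/g18.png

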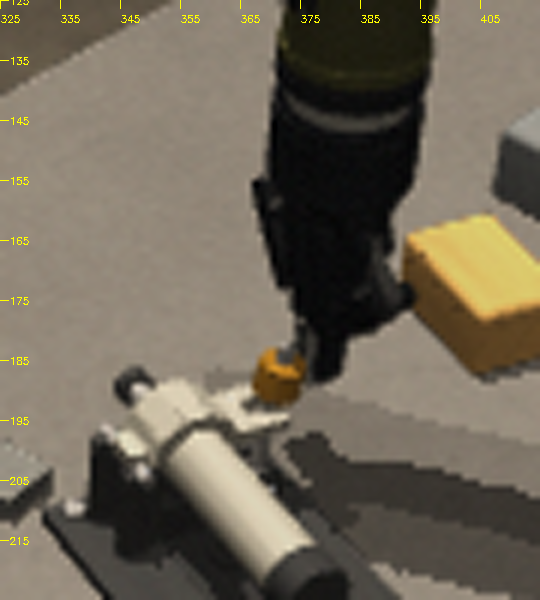

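Request:
drive_tool(
  rows=[0,0.003,0,0,0,0,0,0.006,0,0,0,0,0,0.009,0,0,0,0,0,0.009,0,0,0,0],
)

```text
time: 29.65
eef_pos: [0.5734, -0.3101, 0.0949]
ee_rot: [0.0, 0.165, 0.986, 0.0]
force: [-0.1, -0.1, 0.1]
width: 0.0002
```

Request:
drive_tool(
  rows=[0,0.002,0,0,0,0,0,0.004,0,0,0,0,0,0.004,0,0,0,0],
)

```text
time: 30.02
eef_pos: [0.5745, -0.3067, 0.0948]
ee_rot: [0.0, 0.166, 0.986, 0.0]
force: [0.2, -0.7, 0.2]
width: -0.0001
```

Request:
drive_tool(
  rows=[0,0.002,0,0,0,0,0,0.004,0,0,0,0,0,0.004,0,0,0,0],
)

```text
time: 30.4
eef_pos: [0.5746, -0.3064, 0.0948]
ee_rot: [-0.001, 0.167, 0.986, -0.003]
force: [-2.9, -7.3, 2.8]
width: 0.0001
```

```bash
python3 - <<'E'
from mp import *; from h import *
done(0,.009,0,0,0,0);done(0,.004,0,0,0,0);done(0,.004,0,0,0,0)
s=get_state(); print(s["eef_pos"],s["force"],s["q"].round(2))
sd=cv2.cvtColor(read_camera("side"),4);t=cv2.cvtColor(read_camera("top"),4)
cv2.imwrite("pics/g19.png",np.hstack([crop(sd,325,125,80,100,5),crop(t,370,180,80,100,5)]))
E
```

```text
cmd [ 0.5728 -0.311   0.0945] x-yaw 160.93
cmd [ 0.5741 -0.3072  0.0945] x-yaw 160.93
cmd [ 0.5754 -0.3034  0.0945] x-yaw 160.93
[ 0.57464722 -0.30638534  0.09480952] [-2.89495089 -7.3328741   2.78898969] [ 0.91  1.14 -1.04  1.57  1.08  1.1   2.38]
```

View pics/g19.png

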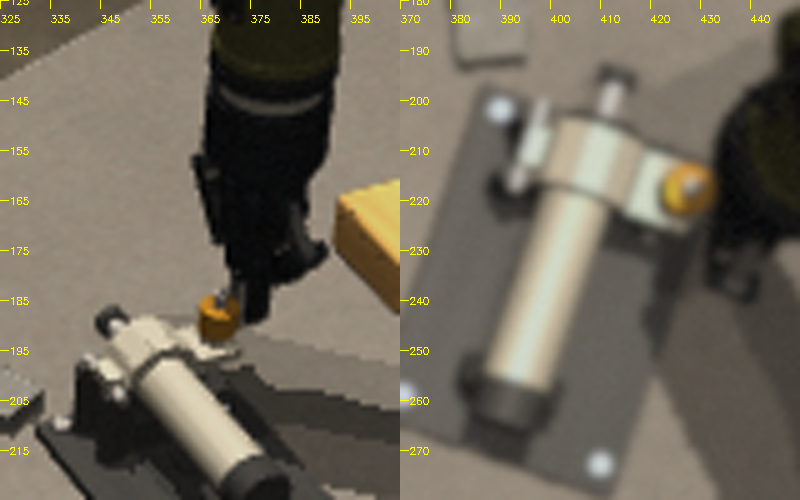

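Request:
drive_tool(
  rows=[0,0.002,0,0,0,0,0,0.004,0,0,0,0,0,0.004,0,0,0,0],
)

```text
time: 30.88
eef_pos: [0.5747, -0.3061, 0.0949]
ee_rot: [-0.001, 0.168, 0.986, -0.006]
force: [-4.7, -11.9, 6.2]
width: -0.0001
```

Request:
drive_tool(
  rows=[0,-0.004,0,0,0,0,0,-0.015,0,0,0,0,0,-0.035,0,0,0,0,0,-0.06,-0.015,0,0,0,0,-0.08,-0.05,0,0,0,0,-0.085,-0.09,0,0,0,0,-0.09,-0.13,0,0,0,0,-0.09,-0.13,0,0,0],
)

```text
time: 31.88
eef_pos: [0.5497, -0.3842, 0.2283]
ee_rot: [0.003, 0.166, 0.986, 0.0]
force: [0.3, 0.9, -0.8]
width: -0.0002
```

```bash
python3 - <<'E'
from mp import *; from h import *
done(0,.004,0,0,0,0);done(0,-.09,-.13,0,0,0)
s=get_state(); print(s["eef_pos"],s["force"],s["q"].round(2))
sd=cv2.cvtColor(read_camera("side"),4);t=cv2.cvtColor(read_camera("top"),4)
cv2.imwrite("pics/t9.png",t);cv2.imwrite("pics/s9.png",sd)
b=crop(sd,325,160,80,100,5);a=crop(t,370,180,80,100,5)
th=np.linspace(0,2*np.pi,40)
for n,im,x,y in(("side",b,325,160),("top",a,370,180)):
    for z in(75,95): draw(im,n,W(M,np.c_[58+13*np.cos(th),-48+13*np.sin(th),0*th+z]),x,y,5,(0,255,0))
    draw(im,n,W(M,[(41,-27,70),(75,-27,70),(75,-57,70),(41,-57,70)]),x,y,5)
    draw(im,n,W(M,[(58,-48,104)]*2+[(58,-48,95)]),x,y,5,(255,0,0))
cv2.imwrite("pics/g20.png",np.hstack([b,a]))
import ax; ax.meas("t9","s9",M)
E
```

```text
cmd [ 0.5767 -0.2996  0.0945] x-yaw 160.93
cmd [ 0.5473 -0.3847  0.2245] x-yaw 160.93
[ 0.54965264 -0.38422787  0.22834955] [ 0.299827    0.94268134 -0.77783439] [ 1.06  1.02 -1.19  1.42  0.95  1.33  2.63]
top [(np.float64(-62.0), np.float64(6.6)), (np.float64(-60.5), np.float64(7.1)), (np.float64(-61.5), np.float64(6.6)), (np.float64(-61.5), np.float64(6.4)), (np.float64(-62.5), np.float64(5.6))]
side [(np.float64(-62.5), np.float64(7.4)), (np.float64(-63.0), np.float64(7.2)), (np.float64(-62.0), np.float64(7.1)), (np.float64(-62.5), np.float64(5.8)), (np.float64(-62.5), np.float64(2.8))]
```

View pics/g20.png

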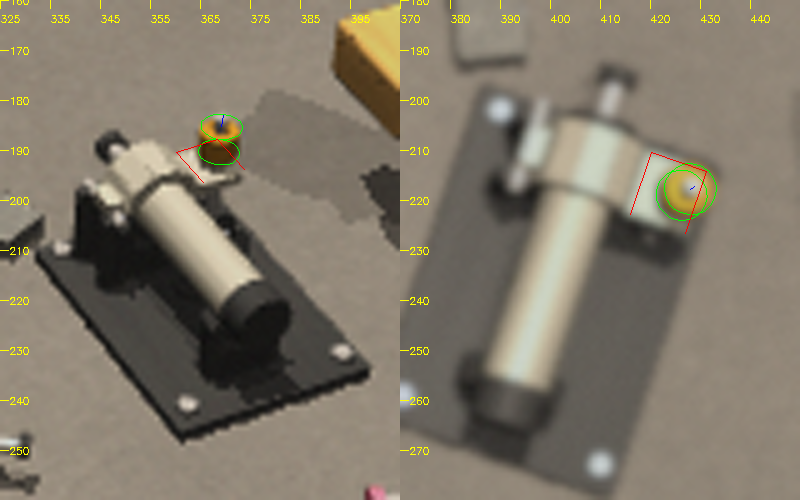

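View pics/t9.png

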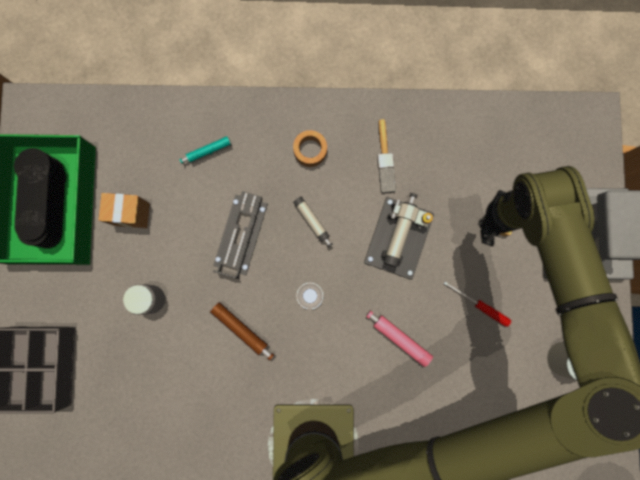

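```bash
python3 - <<'E'
from workcell import *
s=get_state(); print(s["time"],s["force"]); print(hand_in())
E
```

```text
31.975 [-0.82833368 -0.01456688 -0.31270272]
the job is handed in; nothing more can be done
None
```

The job is done and handed in at about 32 s. The cylinder is clamped in the mount, stud down.

- **Cylinder:** I slid it about 49 mm to the slot's wide end and lifted it freely; only its weight, about 4 N, was on the wrist. It went into both saddles about 3 mm off centre, so I regripped it and moved it. The end-cap seams now read -61 to -63 mm against a nominal -61.5, so it is centred to about 1 mm.
- **Cap:** I swung it over and pressed it shut with 26 N. The ear stopped at about 70 mm above the bench, and its outline matches the predicted shut position.
- **Bolt:** I only moved it once the cap was shut.
    - My first push met the sloping finger linkage at about 30 N in total. I backed off, turned the tool 90° and pushed again until the bolt stopped at about 13 N.
    - In the last pictures the nut and stub are within about 1 px of upright.

At the end the arm was clear, with no contact force. In the last top view the bystanders stand where they were; the heel block was mostly hidden behind the gripper in that view, but nothing touched it.

One early check disagreed. The mount's position taken from its base edges was about 5 mm off sideways, because the base is not centred on the saddles. I used the saddles and the seated cylinder as reference instead.

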